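# Load the specimen dryer and start it

## Robot

A 7-joint arm with a two-finger parallel gripper is mounted at the origin on the work surface. World frame = base frame: x ahead of the robot, y to its left, z up, the work surface at z = 0. Lengths are in m, angles in degrees, forces in N, time in s.
With the tool pointing down it reaches from about 0.425 to 0.875 m from the base axis. Payload 4.7 kg.
Tool frame: the origin (TCP) lies at the centre of the arm's flange, where the gripper is bolted on; the fingertips stand 182 mm ahead of it and the grasp point (between the pads) lies 164 mm ahead of it (env.grip_depth is the distance from the TCP to the grasp point, in m); z points along the fingers, y is the line along which they close (so a half turn about z gives the same grasp; the last joint's range is limited). The gripper opens to 87 mm and grips with 3 to 60 N. Pads are 19 mm wide; open, the fingers measure 117 mm over their backs; the gripper's body (75 mm by 190 mm) begins 51 mm behind the grasp point.
Start: joints at [-69.036, 18.392, -4.016, 83.108, 1.295, 78.541, -3.26], TCP at [0.224, 0.61, 0.405] pointing down, gripper open.
Joint ranges: [-163.93, 163.93], [-17.29, 119.83], [-79.2, 71.16], [3.27, 140.29], [-89.18, 269.18], [5.43, 117.66], [-154.24, 154.24]. Speed limits (degrees/s): [147.25, 147.25, 180, 180, 180, 180, 180].

## Interface

Orientations are given as [roll, pitch, yaw] about the fixed x, y, z axes, in that order (R = Rz(yaw) Ry(pitch) Rx(roll)).
In Python, from cell import env gives the robot as it stands. The module is installed in compiled form; this text tells all that it offers.
- The arm moves only by the tool send_rows, never from a script. Its arguments are lists of equal length, an entry for each row: "xyz": the shift along the tool's x, y, z in m, a list of three; "rotation": the turn, a rotation vector about the tool's x, y, z in rad, a list of three; "jaw": the opening, from 0 (shut) to 1 (fully open). A call has 1 to 20 rows; each row shifts and turns the commanded pose from where the row before left it, along the tool's axes as they then stand; what a row does not reach is not made up. A row lasts 1/10 s, in which the tool goes at most 50 mm and 8.59 degrees, less where a joint would pass 70% of its speed; a pose out of reach is approached as far as the arm can. A call is refused whole if a number of a shift passes 0.05 or a number of a turn 0.15, either way. A call with a gripper value outside its range is refused whole. The fingers move at their own pace and stop on an object; "newtons" is the grip in N (left out, the last holds). Time passes only in rows, so rows that do not move let the fingers close. It gives the time, the measured TCP pose, the force, the opening and the grip force at its end, in the units of the state.
- env.get_obs(): the state, without advancing time (a new reading comes with each control period).
- env.read_camera(name): name is "side" or "top"; returns a dict with "image" (420x560x3 uint8, blue, green, red), "fx", "fy", "cx", "cy" (pixels), "distortion" ([k1, k2, p1, p2, k3] as OpenCV has them; the pictures are not rectified), "R" (3x3) and "t" (3): a world point X has camera coordinates R X + t. Camera axes: x right, y down, z forward; pixel columns grow to the right and rows downward; lengths in m; the calibration is good to about 2 mm. A picture is of the moment at which its call begins. There is no depth.
- env.sign_off(): hands the job in; it is judged then, once.
The state is a dict: "time_s": time; "qpos": joint angles; "joint_velocities": joint speeds; "effort": joint torques, N m; "tool_pos": TCP position; "tool_rot": TCP orientation; "force": force on the tool from outside, world axes, zero at the start; "wrist_torque": the same for the moment, N m; "grip_width": finger opening in m; "grasp_force": force on a finger pad.
Only numpy, scipy, OpenCV 4.12 (cv2) and the standard library are available. Lean on these libraries where they do the work, as an engineer would, in place of code of your own. Each camera call takes 0.05 s, during which the arm holds its last target. There are 200 camera calls.

## Task

Lay all the rock and fossil specimens that are on the bench (three to five of them) in the open chamber of the dryer, then put the lid on the chamber and press it down until it sits fully home and level, and push the filter sleeve over the dryer's spigot right down to its foot. Once both are on, and not before, turn the dial to the two-bar mark so that it rests in that click. Do not knock over the bottle or the jar.

Things in the scene. Friction and masses are not known exactly. Their poses are not given: they have to be found in the camera images.
- dryer: Grey metal specimen dryer fixed on the bench, 170 (x) x 460 (y). Origin: on the bench under the chamber's centre; z up. Open chamber in the middle: outside 170 x 250, inside 150 (x) x 230 (y), inner floor 20 and rim 80 above the bench. At its -y end a step 30 high (y -125 to -215) with the spigot; at its +y end a dial panel 50 high (y 125 to 245).
- chamber (a point): Centre of the chamber's inner floor, axes as the dryer's.
- rim (a point): Centre of the chamber's mouth at the height of the metal rim (80 above the bench), axes as the dryer's. On the rim a narrow stiff black gasket frame stands 8 proud; it sinks flush under about 10 N in all (more than the lid's weight) and stays down.
- spigot_foot (a point): Foot of the upright round steel spigot, on the step (30 above the bench), axes as the dryer's. Spigot 45 diameter, 45 tall, top 10 tapered to 34.
- dial (a joint): Angle (rad) of the dryer's selector dial about its vertical axis, growing clockwise seen from above. Four click positions, 0.7 apart: 0 white dot (off), 0.7 one bar, 1.4 two bars, 2.1 three bars; it springs into the nearest one when let go. Needs about 0.1 N m to turn over a click, end stops at -0.1 and 2.2.
- dial_grip (a point): On the dial's axis, 80 above the bench. The dial is a grey disc, 60 diameter, with a raised bar 56 long, 16 wide on it, from 18 below to 12 above this point. x runs along the bar; a white line on its -x half is the pointer. At joint 0 the axes are the dryer's, pointer to the dryer's -x. Grip the bar across its width to turn it.
- lid: Loose lid, 0.3 kg. Origin: centre of underside, z up. From the bottom: stepped plug 14 deep (138 x 218, then 144 x 224) that enters the chamber; grey flange 170 (x) x 250 (y), 8 thick; central black bar handle 20 (x) x 70 (y), 22 to 56 above the origin. Fits either way round. Laid on, it rests on the proud gasket, origin 6 below the rim; pressed home (on the handle's top), 14 below.
- sleeve: Loose upright aluminium filter sleeve, a plain tube open at both ends, 62 outside, 50 inside diameter, 70 tall. Origin: centre of its lower end, z along it. Goes over the spigot (2.5 mm clearance a side) down to the step.
- calcite: White eight-sided crystal prism lying on a flat, 64 long, 32 wide, 32 high. Loose; one of the specimens, absent (None) in some runs. Origin: centre of the underside as it first lies; x along its length, z up. Grip across y, at mid-length.
- fossil_wood: Red-brown eight-sided piece of fossil wood lying on a flat, 60 long, 36 wide, 36 high. Loose; one of the specimens, absent (None) in some runs. Origin: centre of the underside as it first lies; x along its length, z up. Grip across y, at mid-length.
- vertebra: Pale vertebra: round body 38 diameter, 30 high with a 4 high ridge on top, and a spine 12 wide through it, 64 long. Loose; one of the specimens, absent (None) in some runs. Origin: centre of the underside as it first lies; x along its length, z up. Grip across y, at mid-length.
- slab: Grey sawn rock block with a round fossil on top, 64 x 36 x 28. Loose; one of the specimens, absent (None) in some runs. Origin: centre of the underside as it first lies; x along its length, z up. Grip across y, at mid-length.
- cluster: Glassy crystals on a grey rock base, base 62 x 34 x 18, crystals up to 38 high. Loose; one of the specimens, absent (None) in some runs. Origin: centre of the underside as it first lies; x along its length, z up. Grip across y, at mid-length.
- bottle: Amber glass bottle, 52 diameter, 105 tall, standing loose; a bystander. Origin: centre of its foot, z up.
- jar: Glass jar, 60 diameter, 70 tall, standing loose; a bystander. Origin: centre of its foot, z up.
Things that resemble listed ones, but are neither listed nor needed, are in the scene too. What is shaped like the sleeve but purple is not meant.

How it is judged (in metres and radians):
On the way, in this order (a step that is already met when the one before it is completed fails the run):
1. every specimen lies in the chamber (x of calcite in the frame of chamber between -0.075 and 0.075 m and y of calcite in the frame of chamber between -0.115 and 0.115 m and z of calcite in the frame of chamber between -0.01 and 0.045 m and x of fossil_wood in the frame of chamber between -0.075 and 0.075 m and y of fossil_wood in the frame of chamber between -0.115 and 0.115 m and z of fossil_wood in the frame of chamber between -0.01 and 0.045 m and x of vertebra in the frame of chamber between -0.075 and 0.075 m and y of vertebra in the frame of chamber between -0.115 and 0.115 m and z of vertebra in the frame of chamber between -0.01 and 0.045 m and x of slab in the frame of chamber between -0.075 and 0.075 m and y of slab in the frame of chamber between -0.115 and 0.115 m and z of slab in the frame of chamber between -0.01 and 0.045 m and x of cluster in the frame of chamber between -0.075 and 0.075 m and y of cluster in the frame of chamber between -0.115 and 0.115 m and z of cluster in the frame of chamber between -0.01 and 0.045 m and contact force between the fingers and calcite below 0.1 N and contact force between the fingers and fossil_wood below 0.1 N and contact force between the fingers and vertebra below 0.1 N and contact force between the fingers and slab below 0.1 N and contact force between the fingers and cluster below 0.1 N), for 0.2 s.
2. the lid is pressed home and the sleeve is down on the spigot (z of lid in the frame of rim below -0.0105 m and horizontal distance between lid and rim below 0.01 m and angle between lid's own z axis and vertical below 0.04 rad and angle between the x axis of lid and the x axis of dryer, either way round below 0.1 rad and z of sleeve in the frame of spigot_foot between -0.006 and 0.005 m and horizontal distance between sleeve and spigot_foot below 0.007 m and angle between sleeve's own z axis and vertical below 0.07 rad), for 0.2 s.
3. the dial is turned to the two-bar mark, lid and sleeve still home (all of step 2 and value of joint dial between 1.22 and 1.58 rad), for 0.2 s.
At the end, for the whole second after the job is handed in: Every specimen present is in the chamber; the lid is within 3.5 mm of fully home, level within 0.04 rad, square on the rim; the sleeve stands upright over the spigot within 5 mm of its foot; the dial rests at 1.4 rad (two bars) within 0.18; all released and still (all of step 3 and x of calcite in the frame of chamber between -0.075 and 0.075 m and y of calcite in the frame of chamber between -0.115 and 0.115 m and z of calcite in the frame of chamber between -0.01 and 0.045 m and x of fossil_wood in the frame of chamber between -0.075 and 0.075 m and y of fossil_wood in the frame of chamber between -0.115 and 0.115 m and z of fossil_wood in the frame of chamber between -0.01 and 0.045 m and x of vertebra in the frame of chamber between -0.075 and 0.075 m and y of vertebra in the frame of chamber between -0.115 and 0.115 m and z of vertebra in the frame of chamber between -0.01 and 0.045 m and x of slab in the frame of chamber between -0.075 and 0.075 m and y of slab in the frame of chamber between -0.115 and 0.115 m and z of slab in the frame of chamber between -0.01 and 0.045 m and x of cluster in the frame of chamber between -0.075 and 0.075 m and y of cluster in the frame of chamber between -0.115 and 0.115 m and z of cluster in the frame of chamber between -0.01 and 0.045 m and velocity of joint dial between -0.1 and 0.1 rad/s and linear speed of each of lid, sleeve below 0.02 m/s); the robot touches nothing.
It fails at once if the bottle or the jar is knocked over (angle between any of bottle, jar's own z axis and vertical above 0.7 rad).
Of calcite, fossil_wood, vertebra, slab, cluster only 3 to 5 are there at a start; the rules pass over those that are not, and their reading is None.
At some moment in a run one of calcite, fossil_wood, vertebra, slab, cluster, lid may be knocked a few centimetres aside while the robot is not near it.
It also fails if it takes over 210 s, if anything falls off the work surface, if the arm or the gripper's body presses on something with over 40 N, if the wrist force passes 120 N, or if a joint passes its speed limit or range.

## Working session

There is one attempt and no reset: what is moved stays moved. The work goes in short steps, Python scripts to look and compute and a tool call to move; the robot and the scene stay as the last step left them, time stands still between calls to the robot, and variables do not carry over. Pictures are saved under pics/ and viewed, at most 15 in all, crops included, and the job is handed in when it is done.

Besides the shell and the picture viewer there is one more tool, called after "Call:" as name(argument=value, ...), one argument or row to a line, values as JSON. send_rows: Moves the arm, as the interface text tells. Its arguments: {"type":"object","properties":{"xyz":{"type":"array"},"rotation":{"type":"array"},"jaw":{"type":"array"},"newtons":{"type":"number"}},"required":["xyz","rotation","jaw"]}

```bash
mkdir -p pics; cat > h.py <<'E'
import numpy as np,cv2
from cell import env
def snap(n,name):
    c=env.read_camera(n); cv2.imwrite(f'pics/{name}.png',c['image']); 
    np.savez(f'{n}.npz',**{k:np.array(v) for k,v in c.items()}); return c
def load(n): return dict(np.load(f'{n}.npz'))
def K(c): return np.array([[c['fx'],0,c['cx']],[0,c['fy'],c['cy']],[0,0,1]],float)
def p2w(c,u,v,z):
    p=cv2.undistortPoints(np.array([[[u,v]]],float),K(c),np.array(c['distortion'],float))[0,0]
    R=np.array(c['R']);o=-R.T@np.array(c['t']);d=R.T@np.array([p[0],p[1],1]);return o+d*(z-o[2])/d[2]
def w2p(c,X):
    r=cv2.Rodrigues(np.array(c['R'],float))[0]
    return cv2.projectPoints(np.array(X,float).reshape(-1,1,3),r,np.array(c['t'],float),K(c),np.array(c['distortion'],float))[0][:,0]
def crop(n,name,x0,y0,x1,y1,s):
    im=load(n)['image'][y0:y1,x0:x1]; cv2.imwrite(f'pics/{name}.png',cv2.resize(im,None,fx=s,fy=s,interpolation=cv2.INTER_CUBIC))
E
python3 - <<'E'
from h import *
a=snap('top','t0');b=snap('side','s0')
cv2.imwrite('pics/t0b.png',cv2.resize(a['image'],(800,600)));cv2.imwrite('pics/s0b.png',cv2.resize(b['image'],(800,600)))
for c in(a,b): print(-np.array(c['R']).T@np.array(c['t']),c['fx'],np.round(c['R'],2).tolist())
o=env.get_obs();print(o)
E
```

```text
[0.41215054 0.0585872  1.35960178] 496.15664864823134 [[-0.02, -1.0, 0.02], [-1.0, 0.01, -0.06], [0.06, -0.02, -1.0]]
[0.32922677 0.69050707 0.91792189] 392.4172023374189 [[-0.95, -0.3, 0.01], [-0.25, 0.75, -0.61], [0.17, -0.58, -0.79]]
{'time_s': 0.1, 'qpos': array([-69.03416763,  18.43435455,  -4.0121911 ,  83.16753708,
         1.29548032,  78.53872152,  -3.25838019]), 'joint_velocities': array([ 0.07517319, -0.13728417,  0.04881901, -0.10783211, -0.08875624,
        0.05676788,  0.00484999]), 'effort': array([-2.30224322e-05, -4.92572093e+01, -4.05689087e-01, -3.13399744e+01,
       -6.40925090e-02,  3.94303480e-02,  7.14281327e-05]), 'tool_pos': array([0.2239985 , 0.60999864, 0.40377863]), 'tool_rot': array([-1.79904626e+02,  6.85021450e-03,  1.59842305e+02]), 'force': array([ 0.21196766, -0.09721378, -0.97683852]), 'wrist_torque': array([-0.04431459,  0.00728292,  0.02040755]), 'grasp_force': 0.0, 'grip_width': 0.08659468887658041}
```

View pics/t0b.png

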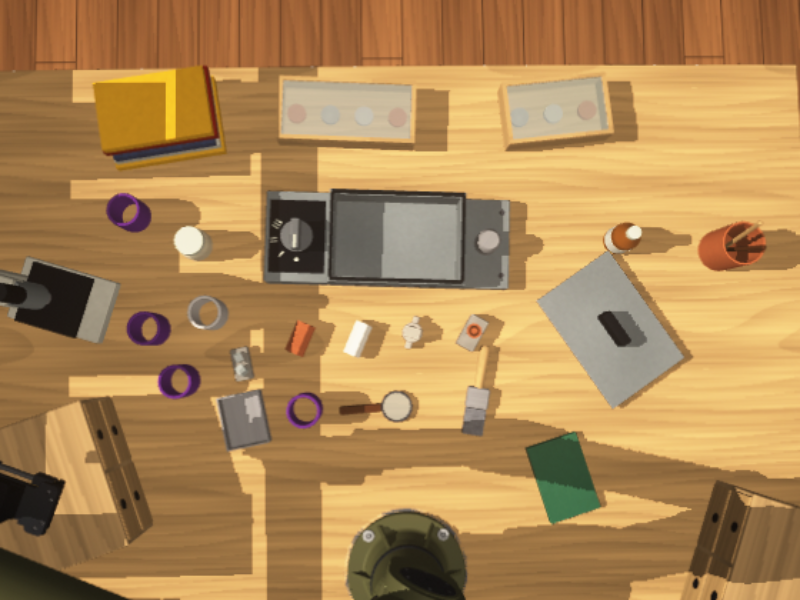

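View pics/s0b.png

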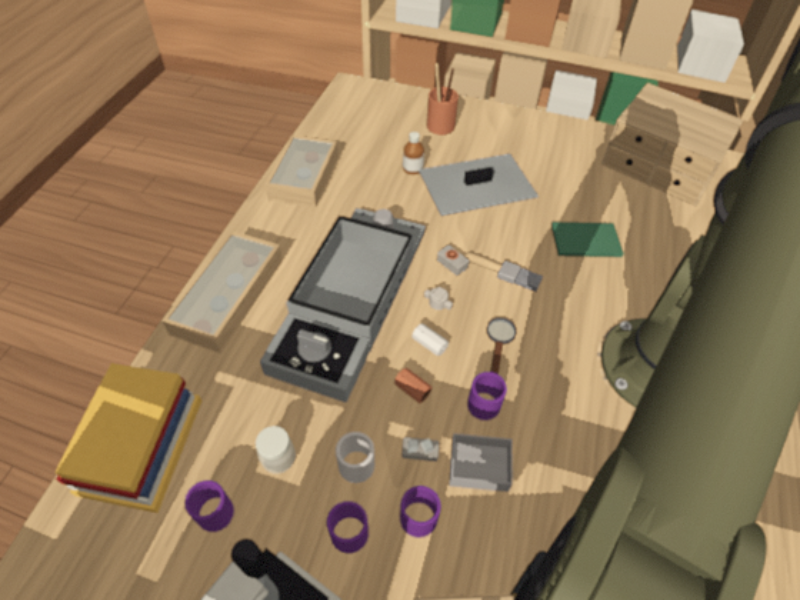

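The top picture (800-wide scale) shows the dryer with its chamber centred near (397,238), dial (297,236) and spigot (488,240), and the lid at (614,329). 
- Specimens: wood (300,338), calcite (358,338), vertebra (412,332), slab (473,332), cluster (242,363).
- Sleeve-like: aluminium (207,312), which is the one wanted; purple decoys at (129,212), (148,328), (179,381) and (304,410). The white-capped jar is at (190,241).
- Other look-alikes, not wanted: the tray (244,420), hand lens (397,406), brush (477,400), and the tray boxes behind the dryer.

```bash
python3 - <<'E'
from h import *
crop('top','c1',125,195,365,285,3.33)
crop('top','c2',170,125,370,215,4)
E
```

```text
(no output)
```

View pics/c1.png

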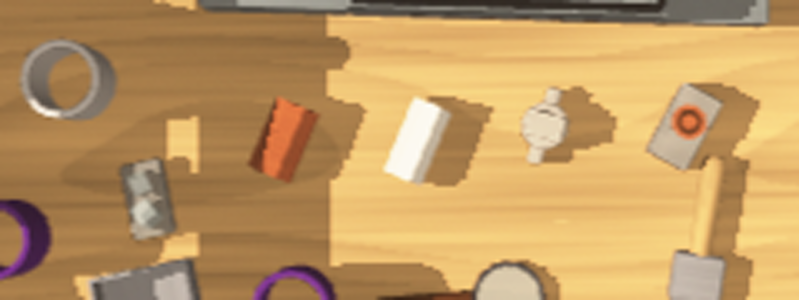

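View pics/c2.png

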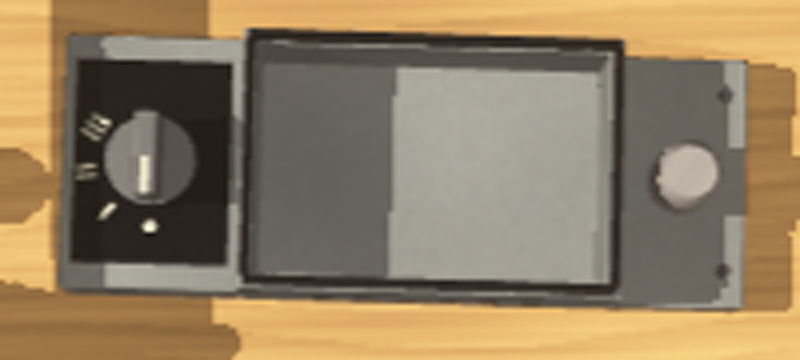

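The crops confirm the choices: sleeve ring at crop (61,79), cluster (147,198), wood (285,139), calcite (418,140), vertebra (545,125), slab (688,121). The dryer is slightly rotated, with rim corners at (248,30), (623,41), (616,292) and (243,284), and the dial pointer is at the dot.

```bash
cat > fit.py <<'E'
from h import *
from scipy.optimize import least_squares
c=load('top')
def T(p,pts):
    x,y,a=p;pts=np.array(pts,float);C,S=np.cos(a),np.sin(a)
    return np.c_[x+C*pts[:,0]-S*pts[:,1],y+S*pts[:,0]+C*pts[:,1],pts[:,2]]
def fit(p0,pts,px):
    r=least_squares(lambda p:(w2p(c,T(p,pts))-px).ravel(),p0);return r.x,np.abs(r.fun).max()
def box(l,w,h): return [(i*l/2,j*w/2,z) for z in(0,h) for i,j in((1,1),(1,-1),(-1,-1),(-1,1))]
E
python3 - <<'E'
from fit import *
c2=lambda a:np.array(a,float)/4+[170,125]
c1=lambda a:np.array(a,float)/3.33+[125,195]
rim=[(.085,.125,.084),(.085,-.125,.084),(-.085,-.125,.084),(-.085,.125,.084)]
d,e=fit([.6,.05,0],rim+[(.085,-.215,.03)],c2([(248,30),(623,41),(616,290),(243,284),(745,62)]));print('dryer',d,np.degrees(d[2]),e)
for n,p in dict(dial=(0,.185,.092),spig=(0,-.17,.075)).items(): print(n,T(d,[p])[0], (w2p(c,T(d,[p]))[0]-[170,125])*4)
lid,e=fit([.5,-.25,.5],[(.085,.125,.02),(.085,-.125,.02),(-.085,-.125,.02),(-.085,.125,.02)],np.array([(606,252),(690,357),(615,407),(538,300)])/1.42857);print('lid',lid,np.degrees(lid[2]),e)
im=c['image'].copy()
objs={}
def seg(n,a,b,z):
    A=p2w(c,*c1(a),z);B=p2w(c,*c1(b),z);m=(A+B)/2;objs[n]=(m[0],m[1],np.arctan2(B[1]-A[1],B[0]-A[0]));print(n,m.round(4),np.degrees(objs[n][2]).round(1),np.linalg.norm(B-A).round(4))
seg('wood',(270,175),(301,103),.022)
seg('calcite',(402,178),(434,103),.020)
seg('vert',(535,160),(554,91),.015)
seg('slab',(667,159),(706,93),.028)
seg('cluster',(154,236),(139,161),.012)
s=p2w(c,*c1((61,79)),.07);print('sleeve',s)
dims=dict(wood=(.06,.036,.036),calcite=(.064,.032,.032),vert=(.064,.038,.03),slab=(.064,.036,.028),cluster=(.062,.034,.018))
S=4;big=cv2.resize(im,None,fx=S,fy=S,interpolation=cv2.INTER_CUBIC)
def poly(pts):cv2.polylines(big,[np.round((w2p(c,pts)+.5)*S-.5).astype(int)],True,(0,255,0),1)
for n,p in objs.items():
    b=T(p,box(*dims[n]));poly(b[:4]);poly(b[4:])
t=np.linspace(0,6.28,40)
for z,r in((0,.031),(.07,.031),(.07,.025)):poly(np.c_[s[0]+r*np.cos(t),s[1]+r*np.sin(t),0*t+z])
cv2.imwrite('pics/o1.png',big[195*S:280*S,125*S:325*S]);
poly(T(d,rim))
for a in (rim,[(0.085,.245,.05),(.085,.125,.05),(-.085,.125,.05),(-.085,.245,.05)],[(.085,-.215,.03),(.085,-.125,.03),(-.085,-.125,.03),(-.085,-.215,.03)]):poly(T(d,a))
x=np.c_[.017*np.cos(t),-.17+.017*np.sin(t),0*t+.075];poly(T(d,x))
x=np.c_[.03*np.cos(t),.185+.03*np.sin(t),0*t+.062];poly(T(d,x))
for h in(.014,.022):poly(T(lid,box(.17,.25,h)[4:]))
poly(T(lid,box(.02,.07,.056)[4:]))
B=big[125*S:290*S,170*S:490*S];cv2.imwrite('pics/o2.png',cv2.resize(B,(800,412)))
E
```

```text
dryer [ 0.62030791  0.00990032 -0.03980041] -2.280395614298251 1.9326388383273638
dial [0.62766904 0.19475381 0.092     ] [145.04815924 151.63495182]
spig [ 0.61354362 -0.15996505  0.075     ] [691.25516226 170.62450573]
lid [ 0.44817524 -0.3996146  -0.96028504] -55.020279776366515 2.4074965495942138
wood [0.4391 0.1918 0.022 ] -23.8 0.0632
calcite [0.4364 0.0848 0.02  ] -23.9 0.066
vert [ 0.4471 -0.0182  0.015 ] -16.4 0.0583
slab [ 0.4447 -0.1323  0.028 ] -31.8 0.0622
cluster [0.3927 0.306  0.012 ] 11.0 0.0621
sleeve [0.4874582  0.36160255 0.07      ]
```

View pics/o1.png

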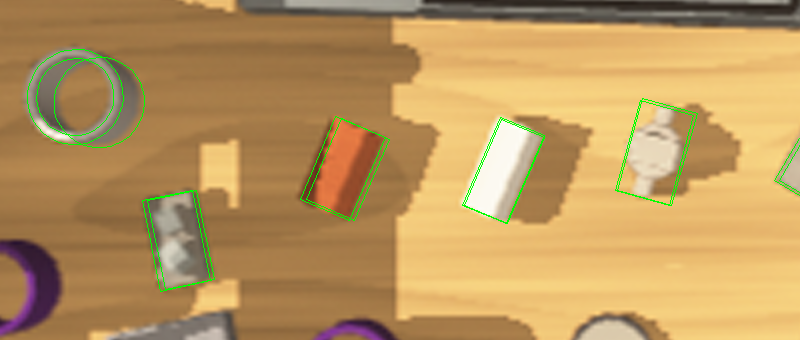

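View pics/o2.png

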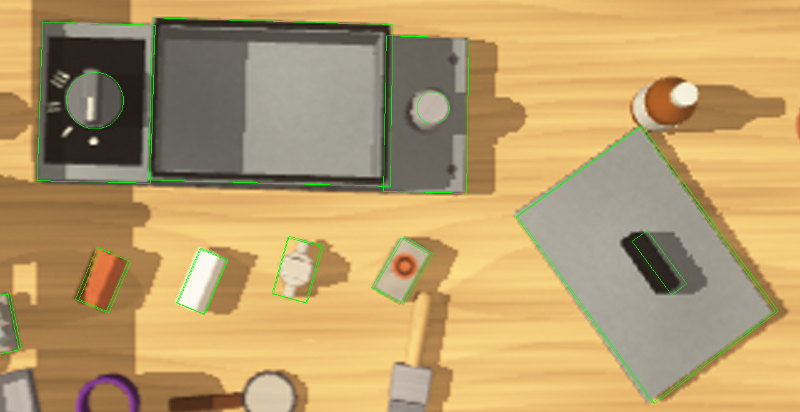

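The overlays match the objects to within about 2 mm. Next I add a motion helper and compute the first pick, the cluster.

```bash
cat > go.py <<'E'
from h import *
D=np.array([.6203,.0099,np.radians(-2.28)])
def dry(x,y): C,S=np.cos(D[2]),np.sin(D[2]);return D[0]+C*x-S*y,D[1]+S*x+C*y
def go(x,y,z,yaw,pose=None):
    if pose is None:
        o=env.get_obs();P=o['tool_pos'];r=o['tool_rot']
        print('t',round(o['time_s'],1),'P',P.round(4),'rpy',r.round(1),'F',o['force'].round(1),'w',round(o['grip_width'],4),'gf',round(o['grasp_force'],1));ya=r[2]
    else: P=np.array(pose[:3]);ya=pose[3]
    a=np.radians(ya);d=np.array([x,y,z])-P
    dyaw=(yaw-ya+90)%180-90
    print('shift x %.4f y %.4f z %.4f | rotz %.3f'%(np.cos(a)*d[0]+np.sin(a)*d[1],np.sin(a)*d[0]-np.cos(a)*d[1],-d[2],-np.radians(dyaw)))
    return (x,y,z,ya+dyaw)
E
python3 - <<'E'
from go import *
p=go(.3927,.306,.191,191)
x=dry(.032,.075);go(*x,.215,87.7+180,(.3927,.306,.33,191))
go(*x,.215,87.7,(.3927,.306,.33,191))
E
```

```text
t 0.1 P [0.224  0.61   0.4038] rpy [-179.9    0.   159.8] F [ 0.2 -0.1 -1. ] w 0.0866 gf 0.0
shift x -0.2631 y -0.2272 z 0.2128 | rotz -0.544
shift x -0.2153 y -0.2684 z 0.1150 | rotz -1.339
shift x -0.2153 y -0.2684 z 0.1150 | rotz -1.339
```

Call:
send_rows(
  xyz=[
    [-0.0376, -0.0325, 0.01],
    [-0.0376, -0.0325, 0.01],
    [-0.0376, -0.0325, 0.01],
    [-0.0376, -0.0325, 0.01],
    [-0.0376, -0.0325, 0.01],
    [-0.0376, -0.0325, 0.01],
    [-0.0376, -0.0325, 0.01],
    [0, 0, 0.03],
    [0, 0, 0.03],
    [0, 0, 0.03],
    [0, 0, 0.03],
    [0, 0, 0],
    [0, 0, 0],
  ],
  rotation=[
    [0, 0, 0],
    [0, 0, 0],
    [0, 0, 0],
    [0, 0, 0],
    [0, 0, 0],
    [0, 0, 0],
    [0, 0, 0],
    [0, 0, -0.136],
    [0, 0, -0.136],
    [0, 0, -0.136],
    [0, 0, -0.136],
    [0, 0, 0],
    [0, 0, 0],
  ],
  jaw=[0.75, 0.75, 0.75, 0.75, 0.75, 0.75, 0.75, 0.75, 0.75, 0.75, 0.75, 0.75, 0.75],
  newtons=20,
)

```text
time_s: 1.4
tool_pos: [0.3904, 0.31, 0.2158]
tool_rot: [-180.0, -0.1, -169.2]
force: [-0.7, -0.0, -0.4]
grip_width: 0.0655
grasp_force: 0.0
```

```bash
python3 - <<'E'
from go import *
go(.3927,.306,.191,191)
E
```

```text
t 1.4 P [0.3904 0.31   0.2158] rpy [-1.800e+02 -1.000e-01 -1.692e+02] F [-0.7 -0.  -0.4] w 0.0655 gf 0.0
shift x -0.0015 y -0.0044 z 0.0248 | rotz -0.003
```

Call:
send_rows(
  xyz=[
    [-0.0015, -0.0044, 0.012],
    [0, 0, 0.013],
    [0, 0, 0],
    [0, 0, 0],
    [0, 0, 0],
    [0, 0, 0],
    [0, 0, 0],
    [0, 0, -0.03],
    [0, 0, -0.03],
    [0, 0, -0.03],
    [0, 0, -0.03],
    [0, 0, -0.03],
    [0, 0, 0],
  ],
  rotation=[
    [0, 0, 0],
    [0, 0, 0],
    [0, 0, 0],
    [0, 0, 0],
    [0, 0, 0],
    [0, 0, 0],
    [0, 0, 0],
    [0, 0, 0],
    [0, 0, 0.13],
    [0, 0, 0.13],
    [0, 0, 0.13],
    [0, 0, 0.13],
    [0, 0, 0],
  ],
  jaw=[0.75, 0.75, 0.75, 0.2, 0.2, 0.2, 0.2, 0.2, 0.2, 0.2, 0.2, 0.2, 0.2],
  newtons=20,
)

```text
time_s: 2.7
tool_pos: [0.3939, 0.307, 0.3455]
tool_rot: [179.5, 0.2, 161.1]
force: [1.0, 1.0, 0.6]
grip_width: 0.0175
grasp_force: 0.0
```

```bash
python3 - <<'E'
from go import *
go(*dry(.032,.075),.215,87.7)
E
```

```text
t 2.7 P [0.3939 0.307  0.3455] rpy [179.5   0.2 161.1] F [1.  1.  0.6] w 0.0175 gf 0.0
shift x -0.3197 y -0.1266 z 0.1305 | rotz 1.281
```

```bash
python3 - <<'E'
from go import *
snap('top','t1');snap('side','s1')
a=load('top')['image'][195:300,100:280];b=load('side')['image'][250:400,130:400]
cv2.imwrite('pics/v1.png',np.vstack([cv2.resize(a,(540,315)),cv2.resize(b,(540,284))]))
E
```

```text
(no output)
```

View pics/v1.png

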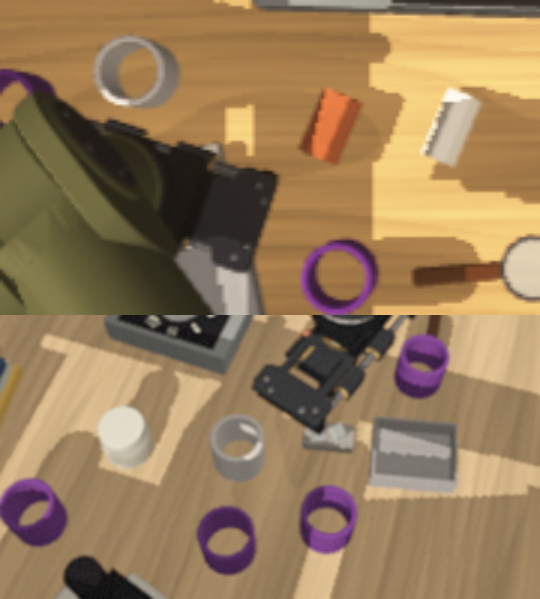

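The cluster was not gripped and still lies on the bench (picture (327,438)), while the gripper stands above it. I check for a shift by matching the side image before and after.

```bash
python3 - <<'E'
from go import *
c=load('side');a=cv2.imread('pics/s0.png');b=c['image']
t=w2p(c,[(.3927,.306,.012)])[0];print(t)
u,v=t.astype(int)
A=cv2.resize(a[v-35:v+35,u-45:u+45],None,fx=4.4,fy=4.4,interpolation=2);B=cv2.resize(b[v-35:v+35,u-45:u+45],None,fx=4.4,fy=4.4,interpolation=2)
cv2.imwrite('pics/v2.png',np.hstack([A,B]));print(u-45,v-35)
E
```

```text
[293.98922147 314.30118164]
248 279
```

View pics/v2.png

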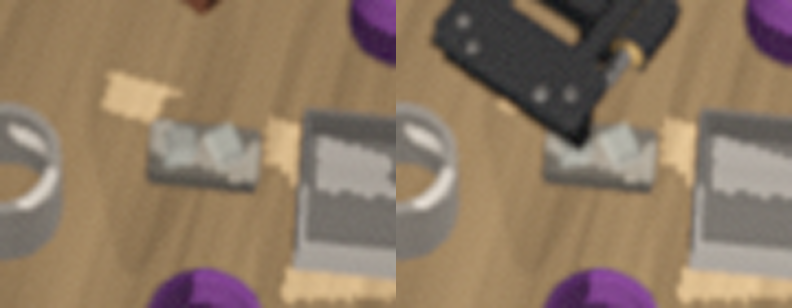

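The cluster is unmoved at (205,155) in both halves, so the fingers simply had not closed before I lifted. I'll go back and give them more time.

Call:
send_rows(
  xyz=[
    [0, 0, 0.03],
    [0, 0, 0.03],
    [0, 0, 0.03],
    [0, 0, 0.03],
    [0, 0, 0.02],
    [0.001, 0.001, 0.015],
    [0, 0, 0.008],
    [0, 0, 0],
    [0, 0, 0],
    [0, 0, 0],
    [0, 0, 0],
    [0, 0, 0],
    [0, 0, 0],
    [0, 0, 0],
    [0, 0, 0],
    [0, 0, 0],
  ],
  rotation=[
    [0, 0, -0.13],
    [0, 0, -0.13],
    [0, 0, -0.13],
    [0, 0, -0.13],
    [0, 0, 0],
    [0, 0, 0],
    [0, 0, 0],
    [0, 0, 0],
    [0, 0, 0],
    [0, 0, 0],
    [0, 0, 0],
    [0, 0, 0],
    [0, 0, 0],
    [0, 0, 0],
    [0, 0, 0],
    [0, 0, 0],
  ],
  jaw=[0.75, 0.75, 0.75, 0.75, 0.75, 0.75, 0.75, 0.2, 0.2, 0.2, 0.2, 0.2, 0.2, 0.2, 0.2, 0.2],
  newtons=20,
)

```text
time_s: 4.4
tool_pos: [0.3929, 0.3077, 0.1824]
tool_rot: [179.9, 0.1, -168.9]
force: [-8.9, -6.8, 41.1]
grip_width: 0.034
grasp_force: 35.7
```

Call:
send_rows(
  xyz=[
    [0, 0, -0.01],
    [0, 0, -0.03],
    [0, 0, -0.03],
    [0, 0, -0.03],
    [0, 0, -0.03],
    [0, 0, -0.02],
    [0, 0, 0],
    [0, 0, 0],
    [0, 0, 0],
    [0, 0, 0],
    [0, 0, 0],
    [0, 0, 0],
    [0, 0, 0],
    [0, 0, 0],
    [0, 0, 0],
    [0, 0, 0],
    [0, 0, 0],
  ],
  rotation=[
    [0, 0, 0],
    [0, 0, 0.139],
    [0, 0, 0.139],
    [0, 0, 0.139],
    [0, 0, 0.139],
    [0, 0, 0.139],
    [0, 0, 0.139],
    [0, 0, 0.139],
    [0, 0, 0.139],
    [0, 0, 0.139],
    [0, 0, 0.139],
    [0, 0, 0.139],
    [0, 0, 0.139],
    [0, 0, 0.139],
    [0, 0, 0],
    [0, 0, 0],
    [0, 0, 0],
  ],
  jaw=[0.2, 0.2, 0.2, 0.2, 0.2, 0.2, 0.2, 0.2, 0.2, 0.2, 0.2, 0.2, 0.2, 0.2, 0.2, 0.2, 0.2],
)

```text
time_s: 6.1
tool_pos: [0.3913, 0.3067, 0.327]
tool_rot: [-180.0, 0.1, 87.6]
force: [0.2, -0.0, -1.7]
grip_width: 0.034
grasp_force: 20.0
```

```bash
python3 - <<'E'
from go import *
go(*dry(.032,.075),.207,87.7)
E
```

```text
t 6.1 P [0.3913 0.3067 0.327 ] rpy [-1.80e+02  1.00e-01  8.76e+01] F [ 0.2 -0.  -1.7] w 0.034 gf 20.0
shift x -0.2120 y 0.2729 z 0.1200 | rotz -0.001
```

Call:
send_rows(
  xyz=[
    [-0.0236, 0.0303, 0],
    [-0.0236, 0.0303, 0],
    [-0.0236, 0.0303, 0],
    [-0.0236, 0.0303, 0],
    [-0.0236, 0.0303, 0],
    [-0.0236, 0.0303, 0],
    [-0.0236, 0.0303, 0],
    [-0.0236, 0.0303, 0],
    [-0.0236, 0.0303, 0],
    [0, 0, 0.03],
    [0, 0, 0.03],
    [0, 0, 0.03],
    [0, 0, 0.02],
    [0, 0, 0],
    [0, 0, 0],
  ],
  rotation=[
    [0, 0, 0],
    [0, 0, 0],
    [0, 0, 0],
    [0, 0, 0],
    [0, 0, 0],
    [0, 0, 0],
    [0, 0, 0],
    [0, 0, 0],
    [0, 0, 0],
    [0, 0, 0],
    [0, 0, 0],
    [0, 0, 0],
    [0, 0, 0],
    [0, 0, 0],
    [0, 0, 0],
  ],
  jaw=[0.2, 0.2, 0.2, 0.2, 0.2, 0.2, 0.2, 0.2, 0.2, 0.2, 0.2, 0.2, 0.2, 0.2, 0.2],
)

```text
time_s: 7.6
tool_pos: [0.6548, 0.0827, 0.2178]
tool_rot: [-180.0, 0.0, 87.5]
force: [0.8, 0.6, -1.0]
grip_width: 0.0339
grasp_force: 20.0
```

```bash
python3 - <<'E'
from go import *
go(*dry(.032,.075),.207,87.7)
E
```

```text
t 7.6 P [0.6548 0.0827 0.2178] rpy [-180.     0.    87.5] F [ 0.8  0.6 -1. ] w 0.0339 gf 20.0
shift x 0.0008 y 0.0005 z 0.0108 | rotz -0.003
```

Call:
send_rows(
  xyz=[
    [0, 0, 0.01],
    [0, 0, 0],
    [0, 0, 0],
    [0, 0, 0],
    [0, 0, 0],
    [0, 0, 0],
    [0, 0, 0],
    [0, 0, -0.02],
    [0, 0, -0.03],
    [0, 0, -0.03],
    [0, 0, -0.03],
    [0, 0, 0],
    [0, 0, 0],
  ],
  rotation=[
    [0, 0, 0],
    [0, 0, 0],
    [0, 0, 0],
    [0, 0, 0],
    [0, 0, 0],
    [0, 0, 0],
    [0, 0, 0],
    [0, 0, 0],
    [0, 0, -0.13],
    [0, 0, -0.13],
    [0, 0, -0.13],
    [0, 0, 0],
    [0, 0, 0],
  ],
  jaw=[0.2, 0.2, 0.55, 0.55, 0.55, 0.55, 0.55, 0.55, 0.55, 0.55, 0.6, 0.6, 0.6],
)

```text
time_s: 8.9
tool_pos: [0.6548, 0.0825, 0.3187]
tool_rot: [179.9, -0.0, 109.8]
force: [-1.2, -0.5, 0.1]
grip_width: 0.052
grasp_force: 0.0
```

```bash
cat > chk.py <<'E'
# compare neighbourhoods of remaining things with the first pictures (template match)
from go import *
P={'wood':(.4391,.1918,.018),'calcite':(.4364,.0848,.016),'vert':(.4471,-.0182,.015),'slab':(.4447,-.1323,.014),'lid':(.448,-.3996,.03),'sleeve':(.4875,.3616,.035),'bottle':(.585,-.45,.05)}
for n,f in(('top','t0'),('side','s0')):
    c=snap(n,f[0]+'_now');A=cv2.imread(f'pics/{f}.png');B=c['image']
    for k,X in P.items():
        u,v=w2p(c,[X])[0].round().astype(int);h=30 if k=='lid' else 13
        T=A[max(v-h,0):v+h,u-h:u+h];y0,x0=max(v-h-20,0),u-h-20
        r=cv2.matchTemplate(B[y0:v+h+20,x0:u+h+20],T,cv2.TM_CCOEFF_NORMED);_,m,_,l=cv2.minMaxLoc(r)
        print(n,k,round(m,2),(l[0]+x0-(u-h),l[1]+y0-max(v-h,0)))
E
python3 - <<'E'
import chk
from go import *
go(.4391,.1918,.186,156.2)
E
```

```text
top wood 1.0 (np.int64(0), np.int64(0))
top calcite 0.7 (np.int64(-9), np.int64(10))
top vert 0.56 (np.int64(3), np.int64(-1))
top slab 1.0 (np.int64(0), np.int64(0))
top lid 1.0 (np.int64(0), np.int64(0))
top sleeve 1.0 (np.int64(0), np.int64(0))
top bottle 0.94 (np.int64(0), np.int64(0))
side wood 1.0 (np.int64(0), np.int64(0))
side calcite 1.0 (np.int64(0), np.int64(0))
side vert 1.0 (np.int64(0), np.int64(0))
side slab 1.0 (np.int64(0), np.int64(0))
side lid 0.99 (np.int64(0), np.int64(0))
side sleeve 1.0 (np.int64(0), np.int64(0))
side bottle 0.71 (np.int64(0), np.int64(0))
t 9.0 P [0.6542 0.0827 0.3165] rpy [-179.9   -0.   109.8] F [ 0.1  0.5 -0.3] w 0.0521 gf 0.0
shift x 0.1755 y -0.1654 z 0.1305 | rotz -0.810
```

Call:
send_rows(
  xyz=[
    [0.0293, -0.0276, 0],
    [0.0293, -0.0276, 0],
    [0.0293, -0.0276, 0],
    [0.0292, -0.0275, 0],
    [0.0292, -0.0275, 0],
    [0.0292, -0.0275, 0],
    [0, 0, 0.0217],
    [0, 0, 0.0217],
    [0, 0, 0.0217],
    [0, 0, 0.0217],
    [0, 0, 0.0217],
    [0, 0, 0.0215],
    [0, 0, 0],
    [0, 0, 0],
    [0, 0, 0],
    [0, 0, 0],
    [0, 0, 0],
    [0, 0, 0],
    [0, 0, 0],
    [0, 0, 0],
  ],
  rotation=[
    [0, 0, 0],
    [0, 0, 0],
    [0, 0, 0],
    [0, 0, 0],
    [0, 0, 0],
    [0, 0, 0],
    [0, 0, -0.135],
    [0, 0, -0.135],
    [0, 0, -0.135],
    [0, 0, -0.135],
    [0, 0, -0.135],
    [0, 0, -0.135],
    [0, 0, 0],
    [0, 0, 0],
    [0, 0, 0],
    [0, 0, 0],
    [0, 0, 0],
    [0, 0, 0],
    [0, 0, 0],
    [0, 0, 0],
  ],
  jaw=[0.65, 0.65, 0.65, 0.65, 0.65, 0.65, 0.65, 0.65, 0.65, 0.65, 0.65, 0.65, 0.65, 0.65, 0.2, 0.2, 0.2, 0.2, 0.2, 0.2],
)

```text
time_s: 11.0
tool_pos: [0.4399, 0.192, 0.1884]
tool_rot: [179.9, 0.0, 156.2]
force: [-1.0, 0.3, 5.5]
grip_width: 0.036
grasp_force: 20.0
```

Call:
send_rows(
  xyz=[
    [0, 0, -0.03],
    [0, 0, -0.03],
    [0, 0, -0.03],
    [0, 0, -0.03],
    [0, 0, -0.02],
    [0, 0, 0],
    [0, 0, 0],
    [0, 0, 0],
    [0, 0, 0],
    [0, 0, 0],
    [-0.025, 0.0314, 0],
    [-0.025, 0.0314, 0],
    [-0.025, 0.0314, 0],
    [-0.025, 0.0314, 0],
    [-0.025, 0.0314, 0],
    [-0.025, 0.0314, 0],
    [-0.025, 0.0314, 0],
    [0, 0, 0.03],
    [0, 0, 0],
    [0, 0, 0],
  ],
  rotation=[
    [0, 0, 0],
    [0, 0, 0.133],
    [0, 0, 0.133],
    [0, 0, 0.133],
    [0, 0, 0.133],
    [0, 0, 0.133],
    [0, 0, 0.133],
    [0, 0, 0.133],
    [0, 0, 0.133],
    [0, 0, 0.133],
    [0, 0, 0],
    [0, 0, 0],
    [0, 0, 0],
    [0, 0, 0],
    [0, 0, 0],
    [0, 0, 0],
    [0, 0, 0],
    [0, 0, 0],
    [0, 0, 0],
    [0, 0, 0],
  ],
  jaw=[0.2, 0.2, 0.2, 0.2, 0.2, 0.2, 0.2, 0.2, 0.2, 0.2, 0.2, 0.2, 0.2, 0.2, 0.2, 0.2, 0.2, 0.2, 0.2, 0.2],
)

```text
time_s: 13.0
tool_pos: [0.6513, 0.0085, 0.2964]
tool_rot: [-179.8, -0.0, 87.7]
force: [-0.2, 0.4, -1.2]
grip_width: 0.0354
grasp_force: 20.0
```

```bash
python3 - <<'E'
from go import *
go(*dry(.032,0),.2115,87.7)
E
```

```text
t 13.0 P [0.6513 0.0085 0.2964] rpy [-179.8   -0.    87.7] F [-0.2  0.4 -1.2] w 0.0354 gf 20.0
shift x 0.0001 y 0.0009 z 0.0849 | rotz -0.000
```

Call:
send_rows(
  xyz=[
    [0, 0, 0.03],
    [0, 0, 0.03],
    [0, 0, 0.016],
    [0, 0, 0.008],
    [0, 0, 0],
    [0, 0, 0],
    [0, 0, 0],
    [0, 0, 0],
    [0, 0, 0],
    [0, 0, 0],
    [0, 0, -0.02],
    [0, 0, -0.03],
    [0, 0, -0.03],
    [0, 0, -0.03],
    [0, 0, 0],
    [0, 0, 0],
    [0, 0, 0],
  ],
  rotation=[
    [0, 0, 0],
    [0, 0, 0],
    [0, 0, 0],
    [0, 0, 0],
    [0, 0, 0],
    [0, 0, 0],
    [0, 0, 0],
    [0, 0, 0],
    [0, 0, 0],
    [0, 0, 0],
    [0, 0, 0],
    [0, 0, 0],
    [0, 0, -0.13],
    [0, 0, -0.13],
    [0, 0, -0.13],
    [0, 0, 0],
    [0, 0, 0],
  ],
  jaw=[0.2, 0.2, 0.2, 0.2, 0.2, 0.2, 0.55, 0.55, 0.55, 0.55, 0.55, 0.55, 0.55, 0.55, 0.6, 0.6, 0.6],
)

```text
time_s: 14.7
tool_pos: [0.6517, 0.0078, 0.3232]
tool_rot: [-179.9, -0.0, 109.8]
force: [-0.1, 0.2, -0.6]
grip_width: 0.0517
grasp_force: 0.0
```

```bash
python3 - <<'E'
import chk
from go import *
go(.4364,.0848,.186,156.1)
E
```

```text
top wood 0.19 (np.int64(19), np.int64(16))
top calcite 0.98 (np.int64(0), np.int64(0))
top vert 0.6 (np.int64(-15), np.int64(20))
top slab 1.0 (np.int64(0), np.int64(0))
top lid 1.0 (np.int64(0), np.int64(0))
top sleeve 1.0 (np.int64(0), np.int64(0))
top bottle 1.0 (np.int64(0), np.int64(0))
side wood 0.6 (np.int64(-4), np.int64(-10))
side calcite 1.0 (np.int64(0), np.int64(0))
side vert 1.0 (np.int64(0), np.int64(0))
side slab 1.0 (np.int64(0), np.int64(0))
side lid 1.0 (np.int64(0), np.int64(0))
side sleeve 1.0 (np.int64(0), np.int64(0))
side bottle 0.85 (np.int64(0), np.int64(0))
t 14.8 P [0.6517 0.0079 0.3226] rpy [-179.9   -0.   109.9] F [-0.5 -1.  -0.5] w 0.0519 gf 0.0
shift x 0.1455 y -0.1763 z 0.1366 | rotz -0.807
```

Call:
send_rows(
  xyz=[
    [0.0243, -0.0294, 0],
    [0.0243, -0.0294, 0],
    [0.0243, -0.0294, 0],
    [0.0242, -0.0294, 0],
    [0.0242, -0.0294, 0],
    [0.0242, -0.0293, 0],
    [0, 0, 0.0227],
    [0, 0, 0.0227],
    [0, 0, 0.0227],
    [0, 0, 0.0227],
    [0, 0, 0.0227],
    [0, 0, 0.0227],
    [0, 0, 0],
    [0, 0, 0],
    [0, 0, 0],
    [0, 0, 0],
    [0, 0, 0],
    [0, 0, 0],
    [0, 0, 0],
    [0, 0, 0],
  ],
  rotation=[
    [0, 0, 0],
    [0, 0, 0],
    [0, 0, 0],
    [0, 0, 0],
    [0, 0, 0],
    [0, 0, 0],
    [0, 0, -0.1345],
    [0, 0, -0.1345],
    [0, 0, -0.1345],
    [0, 0, -0.1345],
    [0, 0, -0.1345],
    [0, 0, -0.1345],
    [0, 0, 0],
    [0, 0, 0],
    [0, 0, 0],
    [0, 0, 0],
    [0, 0, 0],
    [0, 0, 0],
    [0, 0, 0],
    [0, 0, 0],
  ],
  jaw=[0.62, 0.62, 0.62, 0.62, 0.62, 0.62, 0.62, 0.62, 0.62, 0.62, 0.62, 0.62, 0.62, 0.62, 0.2, 0.2, 0.2, 0.2, 0.2, 0.2],
)

```text
time_s: 16.8
tool_pos: [0.437, 0.0845, 0.1882]
tool_rot: [179.9, 0.0, 156.2]
force: [-0.6, 0.4, 5.7]
grip_width: 0.0319
grasp_force: 20.0
```

```bash
python3 - <<'E'
from go import *
o=env.get_obs();P=o['tool_pos']
go(*dry(.032,-.075),.21,87.7,(*P,87.7))
print(o['grip_width'],o['grasp_force'],P,o['tool_rot'],o['force'])
E
```

```text
shift x -0.1422 y 0.2182 z -0.0218 | rotz -0.000
0.03185575637398231 20.00074128562119 [0.43700707 0.08447807 0.18818863] [1.79941188e+02 4.30465750e-02 1.56222344e+02] [-0.59504816  0.35866809  5.69662507]
```

Call:
send_rows(
  xyz=[
    [0, 0, -0.03],
    [0, 0, -0.03],
    [0, 0, -0.03],
    [0, 0, -0.03],
    [0, 0, -0.02],
    [0, 0, 0],
    [0, 0, 0],
    [0, 0, 0],
    [0, 0, 0],
    [0, 0, 0],
    [-0.0203, 0.0312, 0],
    [-0.0203, 0.0312, 0],
    [-0.0203, 0.0312, 0],
    [-0.0203, 0.0312, 0],
    [-0.0203, 0.0312, 0],
    [-0.0203, 0.0312, 0],
    [-0.0204, 0.031, 0],
    [0, 0, 0.03],
    [0, 0, 0],
    [0, 0, 0],
  ],
  rotation=[
    [0, 0, 0],
    [0, 0, 0.133],
    [0, 0, 0.133],
    [0, 0, 0.133],
    [0, 0, 0.133],
    [0, 0, 0.133],
    [0, 0, 0.133],
    [0, 0, 0.133],
    [0, 0, 0.133],
    [0, 0, 0.133],
    [0, 0, 0],
    [0, 0, 0],
    [0, 0, 0],
    [0, 0, 0],
    [0, 0, 0],
    [0, 0, 0],
    [0, 0, 0],
    [0, 0, 0],
    [0, 0, 0],
    [0, 0, 0],
  ],
  jaw=[0.2, 0.2, 0.2, 0.2, 0.2, 0.2, 0.2, 0.2, 0.2, 0.2, 0.2, 0.2, 0.2, 0.2, 0.2, 0.2, 0.2, 0.2, 0.2, 0.2],
)

```text
time_s: 18.8
tool_pos: [0.648, -0.0661, 0.2962]
tool_rot: [-179.8, -0.0, 87.7]
force: [0.2, 0.1, -1.1]
grip_width: 0.0321
grasp_force: 20.0
```

```bash
python3 - <<'E'
from go import *
go(*dry(.032,-.075),.211,87.7)
E
```

```text
t 18.8 P [ 0.648  -0.0661  0.2962] rpy [-179.8   -0.    87.7] F [ 0.2  0.1 -1.1] w 0.0321 gf 20.0
shift x -0.0002 y 0.0013 z 0.0852 | rotz -0.000
```

Call:
send_rows(
  xyz=[
    [0, 0.001, 0.03],
    [0, 0, 0.03],
    [0, 0, 0.016],
    [0, 0, 0.008],
    [0, 0, 0],
    [0, 0, 0],
    [0, 0, 0],
    [0, 0, 0],
    [0, 0, 0],
    [0, 0, 0],
    [0, 0, -0.02],
    [0, 0, -0.03],
    [0, 0, -0.03],
    [0, 0, -0.03],
    [0, 0, 0],
    [0, 0, 0],
    [0, 0, 0],
  ],
  rotation=[
    [0, 0, 0],
    [0, 0, 0],
    [0, 0, 0],
    [0, 0, 0],
    [0, 0, 0],
    [0, 0, 0],
    [0, 0, 0],
    [0, 0, 0],
    [0, 0, 0],
    [0, 0, 0],
    [0, 0, 0],
    [0, 0, 0],
    [0, 0, -0.135],
    [0, 0, -0.135],
    [0, 0, -0.135],
    [0, 0, 0],
    [0, 0, 0],
  ],
  jaw=[0.2, 0.2, 0.2, 0.2, 0.2, 0.2, 0.52, 0.52, 0.52, 0.52, 0.52, 0.52, 0.6, 0.6, 0.6, 0.6, 0.6],
)

```text
time_s: 20.5
tool_pos: [0.6495, -0.0668, 0.3229]
tool_rot: [-180.0, -0.0, 110.7]
force: [0.6, -0.4, -0.2]
grip_width: 0.0515
grasp_force: 0.0
```

```bash
python3 - <<'E'
import chk
from go import *
go(.4471,-.0182,.186,163.6)
E
```

```text
top wood 0.18 (np.int64(19), np.int64(16))
top calcite 0.35 (np.int64(-1), np.int64(10))
top vert 0.78 (np.int64(-1), np.int64(0))
top slab 0.61 (np.int64(0), np.int64(8))
top lid 1.0 (np.int64(0), np.int64(0))
top sleeve 1.0 (np.int64(0), np.int64(0))
top bottle 0.8 (np.int64(0), np.int64(0))
side wood 0.6 (np.int64(-4), np.int64(-10))
side calcite 0.3 (np.int64(13), np.int64(-20))
side vert 1.0 (np.int64(0), np.int64(0))
side slab 1.0 (np.int64(0), np.int64(0))
side lid 1.0 (np.int64(0), np.int64(0))
side sleeve 1.0 (np.int64(0), np.int64(0))
side bottle 0.65 (np.int64(0), np.int64(0))
t 20.6 P [ 0.6495 -0.0667  0.3224] rpy [-179.9   -0.   110.7] F [-0.8  0.7  0.1] w 0.0522 gf 0.0
shift x 0.1170 y -0.1721 z 0.1364 | rotz -0.923
```

Call:
send_rows(
  xyz=[
    [0.0195, -0.0287, 0],
    [0.0195, -0.0287, 0],
    [0.0195, -0.0287, 0],
    [0.0195, -0.0287, 0],
    [0.0195, -0.0287, 0],
    [0.0195, -0.0286, 0],
    [0, 0, 0.0195],
    [0, 0, 0.0195],
    [0, 0, 0.0195],
    [0, 0, 0.0195],
    [0, 0, 0.0195],
    [0, 0, 0.0195],
    [0, 0, 0.0195],
    [0, 0, 0],
    [0, 0, 0],
    [0, 0, 0],
    [0, 0, 0],
    [0, 0, 0],
    [0, 0, 0],
    [0, 0, 0],
  ],
  rotation=[
    [0, 0, 0],
    [0, 0, 0],
    [0, 0, 0],
    [0, 0, 0],
    [0, 0, 0],
    [0, 0, 0],
    [0, 0, -0.132],
    [0, 0, -0.132],
    [0, 0, -0.132],
    [0, 0, -0.132],
    [0, 0, -0.132],
    [0, 0, -0.132],
    [0, 0, -0.131],
    [0, 0, 0],
    [0, 0, 0],
    [0, 0, 0],
    [0, 0, 0],
    [0, 0, 0],
    [0, 0, 0],
    [0, 0, 0],
  ],
  jaw=[0.65, 0.65, 0.65, 0.65, 0.65, 0.65, 0.65, 0.65, 0.65, 0.65, 0.65, 0.65, 0.65, 0.65, 0.2, 0.2, 0.2, 0.2, 0.2, 0.2],
)

```text
time_s: 22.6
tool_pos: [0.4479, -0.0187, 0.1879]
tool_rot: [179.9, 0.1, 163.7]
force: [-0.3, 0.6, 6.5]
grip_width: 0.0376
grasp_force: 20.0
```

```bash
python3 - <<'E'
from go import *
o=env.get_obs();P=o['tool_pos']
go(*dry(-.032,.038),.21,87.7,(*P,87.7))
E
```

```text
shift x 0.0734 y 0.1391 z -0.0221 | rotz -0.000
```

Call:
send_rows(
  xyz=[
    [0, 0, -0.03],
    [0, 0, -0.03],
    [0, 0, -0.03],
    [0, 0, -0.03],
    [0, 0, -0.02],
    [0, 0, 0],
    [0, 0, 0],
    [0, 0, 0],
    [0, 0, 0],
    [0, 0, 0],
    [0, 0, 0],
    [0.0184, 0.0348, 0],
    [0.0183, 0.0348, 0],
    [0.0183, 0.0348, 0],
    [0.0184, 0.0347, 0],
    [0, 0, 0.03],
    [0, 0, 0],
    [0, 0, 0],
  ],
  rotation=[
    [0, 0, 0],
    [0, 0, 0.1326],
    [0, 0, 0.1326],
    [0, 0, 0.1326],
    [0, 0, 0.1326],
    [0, 0, 0.1326],
    [0, 0, 0.1326],
    [0, 0, 0.1326],
    [0, 0, 0.1326],
    [0, 0, 0.1326],
    [0, 0, 0.1326],
    [0, 0, 0],
    [0, 0, 0],
    [0, 0, 0],
    [0, 0, 0],
    [0, 0, 0],
    [0, 0, 0],
    [0, 0, 0],
  ],
  jaw=[0.2, 0.2, 0.2, 0.2, 0.2, 0.2, 0.2, 0.2, 0.2, 0.2, 0.2, 0.2, 0.2, 0.2, 0.2, 0.2, 0.2, 0.2],
)

```text
time_s: 24.4
tool_pos: [0.5885, 0.0488, 0.2961]
tool_rot: [-179.8, 0.1, 87.7]
force: [-0.1, -1.2, -0.9]
grip_width: 0.0375
grasp_force: 20.0
```

```bash
python3 - <<'E'
from go import *
go(*dry(-.032,.038),.211,87.7)
snap('side','v3');crop('side','v3',180,140,310,240,5)
E
```

```text
t 24.4 P [0.5885 0.0488 0.2961] rpy [-1.798e+02  1.000e-01  8.770e+01] F [-0.1 -1.2 -0.9] w 0.0375 gf 20.0
shift x 0.0004 y 0.0014 z 0.0851 | rotz 0.001
```

View pics/v3.png

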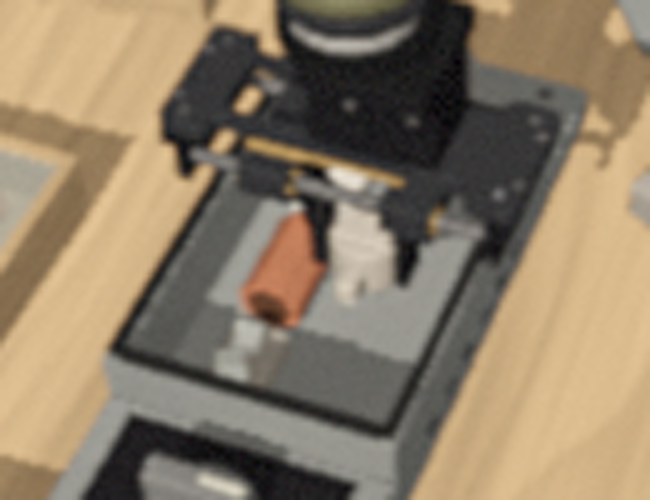

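The picture shows the wood (280,270) and cluster (250,350) lying in the chamber, with the held vertebra (355,250) over a free spot. I lower it.

Call:
send_rows(
  xyz=[
    [0, 0.001, 0.03],
    [0, 0, 0.03],
    [0, 0, 0.016],
    [0, 0, 0.008],
    [0, 0, 0],
    [0, 0, 0],
    [0, 0, 0],
    [0, 0, 0],
    [0, 0, 0],
    [0, 0, 0],
    [0, 0, -0.02],
    [0, 0, -0.03],
    [0, 0, -0.03],
    [0, 0, -0.03],
    [0, 0, 0],
    [0, 0, 0],
    [0, 0, 0],
  ],
  rotation=[
    [0, 0, 0],
    [0, 0, 0],
    [0, 0, 0],
    [0, 0, 0],
    [0, 0, 0],
    [0, 0, 0],
    [0, 0, 0],
    [0, 0, 0],
    [0, 0, 0],
    [0, 0, 0],
    [0, 0, 0],
    [0, 0, 0],
    [0, 0, -0.13],
    [0, 0, -0.13],
    [0, 0, -0.13],
    [0, 0, 0],
    [0, 0, 0],
  ],
  jaw=[0.2, 0.2, 0.2, 0.2, 0.2, 0.2, 0.54, 0.54, 0.54, 0.54, 0.54, 0.54, 0.57, 0.57, 0.57, 0.57, 0.57],
)

```text
time_s: 26.15
tool_pos: [0.5899, 0.0491, 0.3225]
tool_rot: [-179.9, -0.0, 109.9]
force: [0.2, 0.3, 0.7]
grip_width: 0.0497
grasp_force: 0.0
```

```bash
python3 - <<'E'
import chk
from go import *
a=np.radians(-31.8)
go(.4447+.006*np.cos(a),-.1323+.006*np.sin(a),.186,148.2)
E
```

```text
top wood 0.18 (np.int64(19), np.int64(16))
top calcite 0.68 (np.int64(15), np.int64(18))
top vert 0.59 (np.int64(-20), np.int64(18))
top slab 1.0 (np.int64(0), np.int64(0))
top lid 1.0 (np.int64(0), np.int64(0))
top sleeve 1.0 (np.int64(0), np.int64(0))
top bottle 0.74 (np.int64(10), np.int64(13))
side wood 0.6 (np.int64(-4), np.int64(-10))
side calcite 0.3 (np.int64(3), np.int64(11))
side vert 0.35 (np.int64(5), np.int64(-20))
side slab 1.0 (np.int64(0), np.int64(0))
side lid 0.91 (np.int64(0), np.int64(0))
side sleeve 1.0 (np.int64(0), np.int64(0))
side bottle 0.53 (np.int64(2), np.int64(0))
t 26.2 P [0.5898 0.0491 0.322 ] rpy [-179.9   -0.   110. ] F [ 0.1  0.2 -0. ] w 0.0495 gf 0.0
shift x -0.1256 y -0.1947 z 0.1360 | rotz -0.667
```

Call:
send_rows(
  xyz=[
    [-0.0209, -0.0325, 0],
    [-0.0209, -0.0325, 0],
    [-0.0209, -0.0325, 0],
    [-0.0209, -0.0324, 0],
    [-0.021, -0.0324, 0],
    [-0.021, -0.0324, 0],
    [0, 0, 0.0272],
    [0, 0, 0.0272],
    [0, 0, 0.0272],
    [0, 0, 0.0272],
    [0, 0, 0.0272],
    [0, 0, 0],
    [0, 0, 0],
    [0, 0, 0],
    [0, 0, 0],
    [0, 0, 0],
    [0, 0, 0],
    [0, 0, 0],
    [0, 0, 0],
  ],
  rotation=[
    [0, 0, 0],
    [0, 0, 0],
    [0, 0, 0],
    [0, 0, 0],
    [0, 0, 0],
    [0, 0, 0],
    [0, 0, -0.1334],
    [0, 0, -0.1334],
    [0, 0, -0.1334],
    [0, 0, -0.1334],
    [0, 0, -0.1334],
    [0, 0, 0],
    [0, 0, 0],
    [0, 0, 0],
    [0, 0, 0],
    [0, 0, 0],
    [0, 0, 0],
    [0, 0, 0],
    [0, 0, 0],
  ],
  jaw=[0.57, 0.57, 0.57, 0.57, 0.57, 0.57, 0.57, 0.57, 0.57, 0.57, 0.57, 0.57, 0.57, 0.2, 0.2, 0.2, 0.2, 0.2, 0.2],
)

```text
time_s: 28.15
tool_pos: [0.4508, -0.1357, 0.1876]
tool_rot: [180.0, 0.0, 148.3]
force: [-1.4, 1.1, 4.6]
grip_width: 0.0361
grasp_force: 19.9
```

```bash
python3 - <<'E'
from go import *
o=env.get_obs();P=o['tool_pos']
go(*dry(-.032,-.044),.21,87.7,(*P,87.7))
E
```

```text
shift x 0.1082 y 0.1315 z -0.0224 | rotz -0.000
```

Call:
send_rows(
  xyz=[
    [0, 0, -0.03],
    [0, 0, -0.03],
    [0, 0, -0.03],
    [0, 0, -0.03],
    [0, 0, -0.02],
    [0, 0, 0],
    [0, 0, 0],
    [0, 0, 0],
    [0, 0, 0],
    [0.0216, 0.0265, 0],
    [0.0216, 0.0265, 0],
    [0.0216, 0.0265, 0],
    [0.0217, 0.0265, 0],
    [0.0217, 0.0265, 0],
    [0, 0, 0.03],
    [0, 0, 0],
    [0, 0, 0],
  ],
  rotation=[
    [0, 0, 0],
    [0, 0, 0.1322],
    [0, 0, 0.1322],
    [0, 0, 0.1322],
    [0, 0, 0.1322],
    [0, 0, 0.1322],
    [0, 0, 0.1322],
    [0, 0, 0.1322],
    [0, 0, 0.1322],
    [0, 0, 0],
    [0, 0, 0],
    [0, 0, 0],
    [0, 0, 0],
    [0, 0, 0],
    [0, 0, 0],
    [0, 0, 0],
    [0, 0, 0],
  ],
  jaw=[0.2, 0.2, 0.2, 0.2, 0.2, 0.2, 0.2, 0.2, 0.2, 0.2, 0.2, 0.2, 0.2, 0.2, 0.2, 0.2, 0.2],
)

```text
time_s: 29.85
tool_pos: [0.5864, -0.0334, 0.2959]
tool_rot: [-179.8, 0.0, 87.7]
force: [0.4, -0.5, -1.6]
grip_width: 0.036
grasp_force: 19.9
```

```bash
python3 - <<'E'
from go import *
go(*dry(-.032,-.044),.211,87.7)
E
```

```text
t 29.9 P [ 0.5864 -0.0334  0.2959] rpy [-179.8    0.    87.7] F [ 0.4 -0.5 -1.6] w 0.036 gf 19.9
shift x 0.0006 y 0.0001 z 0.0849 | rotz -0.000
```

Place the slab, then rise and move aside toward the lid so both views are clear.

Call:
send_rows(
  xyz=[
    [0, 0, 0.03],
    [0, 0, 0.03],
    [0, 0, 0.016],
    [0, 0, 0.008],
    [0, 0, 0],
    [0, 0, 0],
    [0, 0, 0],
    [0, 0, 0],
    [0, 0, 0],
    [0, 0, 0],
    [0, 0, -0.02],
    [0, 0, -0.03],
    [0, 0, -0.03],
    [0, 0, -0.04],
    [-0.04, 0, 0],
    [-0.04, 0, 0],
    [-0.04, 0, 0],
    [-0.04, 0, 0],
    [0, 0, 0],
    [0, 0, 0],
  ],
  rotation=[
    [0, 0, 0],
    [0, 0, 0],
    [0, 0, 0],
    [0, 0, 0],
    [0, 0, 0],
    [0, 0, 0],
    [0, 0, 0],
    [0, 0, 0],
    [0, 0, 0],
    [0, 0, 0],
    [0, 0, 0],
    [0, 0, 0],
    [0, 0, 0],
    [0, 0, 0],
    [0, 0, 0],
    [0, 0, 0],
    [0, 0, 0],
    [0, 0, 0],
    [0, 0, 0],
    [0, 0, 0],
  ],
  jaw=[0.2, 0.2, 0.2, 0.2, 0.2, 0.2, 0.54, 0.54, 0.54, 0.54, 0.54, 0.54, 0.54, 0.54, 0.54, 0.54, 0.54, 0.54, 0.54, 0.54],
)

```text
time_s: 31.85
tool_pos: [0.5805, -0.1941, 0.333]
tool_rot: [180.0, -0.0, 87.6]
force: [0.9, 1.1, -0.4]
grip_width: 0.0473
grasp_force: 0.0
```

```bash
python3 - <<'E'
import chk
from go import *
go(.4482,-.3996,.204,35)
a=load('top')['image'][125:215,160:350];b=load('side')['image'][120:270,120:340]
cv2.imwrite('pics/v4.png',np.hstack([cv2.resize(a,(400,190)).repeat(1,0) if 0 else cv2.copyMakeBorder(cv2.resize(a,(420,199)),0,101,0,0,0),cv2.resize(b,(380,300))]))
E
```

```text
top wood 0.18 (np.int64(19), np.int64(16))
top calcite 0.34 (np.int64(0), np.int64(10))
top vert 0.3 (np.int64(-20), np.int64(15))
top slab 0.47 (np.int64(15), np.int64(16))
top lid 0.49 (np.int64(0), np.int64(0))
top sleeve 1.0 (np.int64(0), np.int64(0))
top bottle 0.85 (np.int64(0), np.int64(0))
side wood 0.6 (np.int64(-4), np.int64(-10))
side calcite 0.28 (np.int64(4), np.int64(8))
side vert 0.28 (np.int64(9), np.int64(17))
side slab 0.36 (np.int64(16), np.int64(-2))
side lid 0.64 (np.int64(1), np.int64(0))
side sleeve 1.0 (np.int64(0), np.int64(0))
side bottle 0.55 (np.int64(2), np.int64(-20))
t 31.9 P [ 0.5812 -0.1914  0.3329] rpy [-1.80e+02 -1.00e-01  8.78e+01] F [-0.   0.4  0.8] w 0.0469 gf 0.0
shift x -0.2131 y -0.1250 z 0.1289 | rotz 0.922
```

View pics/v4.png

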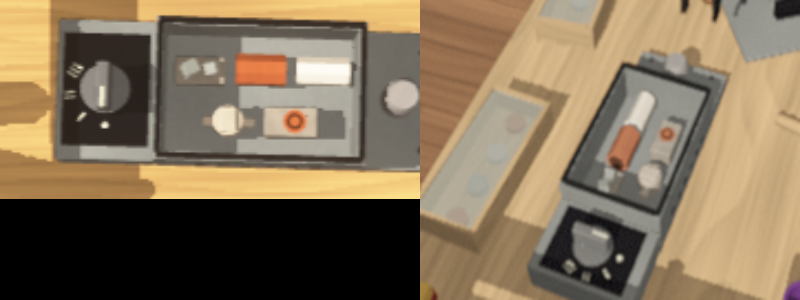

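All five specimens lie flat in the chamber, and the dial is still at the dot. Before gripping the lid I refine its pose with subpixel edge fits.

```bash
cat > edge.py <<'E'
from fit import *
def refine(cam,img,p,poly,it=6,w=5,n=40):
    g=cv2.GaussianBlur(img,(0,0),.8).astype(np.float32)
    poly=np.array(poly,float);E=[(poly[i],poly[(i+1)%len(poly)]) for i in range(len(poly))]
    X=np.vstack([a+(b-a)*np.linspace(.08,.92,n)[:,None] for a,b in E]);Tn=np.vstack([np.repeat([b-a],n,0) for a,b in E])
    p=np.array(p,float)
    for _ in range(it):
        U=w2p(cam,T(p,X));V=w2p(cam,T(p,X+Tn*.02));t=V-U;t/=np.linalg.norm(t,axis=1)[:,None];N=np.c_[-t[:,1],t[:,0]]
        s=np.arange(-w,w+.01,.25);Q=(U[:,None]+N[:,None]*s[None,:,None]).astype(np.float32)
        v=cv2.remap(g,Q[...,0],Q[...,1],1);d=np.abs(np.gradient(v,axis=1)).sum(2)
        k=d.argmax(1);M=U+N*s[k][:,None];
        r=least_squares(lambda q:((w2p(cam,T(q,X))-M)*N).sum(1),p,loss='soft_l1',f_scale=.3);p=r.x
        w=max(2.5,w*.7)
    res=((w2p(cam,T(p,X))-M)*N).sum(1)
    return p,[np.median(res[i*n:(i+1)*n]).round(2) for i in range(len(E))]
E
python3 - <<'E'
from edge import *
for n in('top','side'):
    c0=load(n);img=cv2.imread(f'pics/{n[0]}0.png')
    for z in(.014,.022):
        p,r=refine(c0,img,[.4482,-.3996,-.9603],box(.17,.25,z)[4:]);print(n,z,p.round(4),np.degrees(p[2]).round(2),r)
    for z in (.08,.088):
        p,r=refine(c0,img,[.6203,.0099,-.0398],box(.17,.25,z)[4:]);print(' dryer',n,z,p.round(4),np.degrees(p[2]).round(2),r)
E
```

```text
top 0.014 [ 0.4488 -0.3962 -0.9789] -56.09 [np.float64(0.26), np.float64(0.27), np.float64(0.26), np.float64(0.23)]
top 0.022 [ 0.4443 -0.3965 -0.9775] -56.01 [np.float64(-0.0), np.float64(1.51), np.float64(0.04), np.float64(1.94)]
 dryer top 0.08 [ 0.6208  0.018  -0.0225] -1.29 [np.float64(0.39), np.float64(-0.22), np.float64(2.31), np.float64(-0.51)]
 dryer top 0.088 [ 0.6164  0.0181 -0.0379] -2.17 [np.float64(1.47), np.float64(-0.51), np.float64(1.24), np.float64(-0.51)]
side 0.014 [ 0.4496 -0.4011 -0.978 ] -56.03 [np.float64(0.68), np.float64(0.74), np.float64(0.45), np.float64(0.5)]
side 0.022 [ 0.4483 -0.392  -0.978 ] -56.04 [np.float64(0.54), np.float64(0.42), np.float64(0.44), np.float64(0.33)]
 dryer side 0.08 [ 0.6247  0.0072 -0.0348] -2.0 [np.float64(-0.77), np.float64(-2.02), np.float64(-2.23), np.float64(-0.25)]
 dryer side 0.088 [ 0.6224  0.0125 -0.0365] -2.09 [np.float64(-1.11), np.float64(-2.48), np.float64(-2.17), np.float64(-0.27)]
```

```bash
python3 - <<'E'
from edge import *
def refineE(cam,img,p,E,w=5,it=7,n=30):
    g=cv2.GaussianBlur(img,(0,0),.8).astype(np.float32);E=[(np.array(a,float),np.array(b,float)) for a,b in E]
    X=np.vstack([a+(b-a)*np.linspace(.1,.9,n)[:,None] for a,b in E]);Tn=np.vstack([np.repeat([(b-a)/np.linalg.norm(b-a)*.01],n,0) for a,b in E]);p=np.array(p,float)
    for _ in range(it):
        U=w2p(cam,T(p,X));t=w2p(cam,T(p,X+Tn))-U;t/=np.linalg.norm(t,axis=1)[:,None];N=np.c_[-t[:,1],t[:,0]]
        s=np.arange(-w,w+.01,.25);Q=(U[:,None]+N[:,None]*s[None,:,None]).astype(np.float32)
        d=np.abs(np.gradient(cv2.remap(g,Q[...,0],Q[...,1],1),axis=1)).sum(2);M=U+N*s[d.argmax(1)][:,None]
        p=least_squares(lambda q:((w2p(cam,T(q,X))-M)*N).sum(1),p,loss='soft_l1',f_scale=.3).x;w=max(2.5,w*.7)
    res=((w2p(cam,T(p,X))-M)*N).sum(1);return p,[float(np.median(res[i*n:(i+1)*n]).round(2)) for i in range(len(E))]
E=[((.085,-.215,.03),(-.085,-.215,.03)),((.085,.245,.05),(-.085,.245,.05)),((.085,.245,.05),(.085,.125,.05)),((.085,-.125,.03),(.085,-.215,.03)),((-.085,.245,0),(-.085,-.215,0))]
p,r=refineE(load('top'),cv2.imread('pics/t0.png'),[.6203,.0099,-.0398],E);print(p.round(4),np.degrees(p[2]),r)
c=load('top');im=cv2.resize(cv2.imread('pics/t0.png'),None,fx=4,fy=4,interpolation=2)
f=lambda pts:np.round((w2p(c,T(p,pts))+.5)*4-.5).astype(int)
t=np.linspace(0,6.28,40)
for q in ([*box(.17,.25,.08)[4:]],[*box(.15,.23,.08)[4:]],[*box(.15,.23,.02)[4:]],np.c_[.017*np.cos(t),-.17+.017*np.sin(t),0*t+.075],np.c_[.03*np.cos(t),.185+.03*np.sin(t),0*t+.062]):cv2.polylines(im,[f(q)],True,(0,255,0),1)
for a,b in E: cv2.polylines(im,[f([a,b])],False,(0,0,255),1)
cv2.imwrite('pics/v5.png',im[500:860,680:1480])
E
```

```text
[0.6143 0.0167 0.0075] 0.43017756515441363 [-0.32, 0.06, 0.05, -0.12, 0.76]
```

View pics/v5.png

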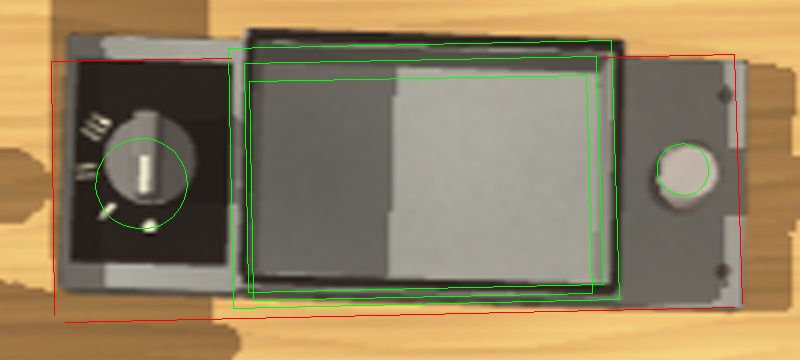

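The edge fit was fooled by shadow edges: the red outline is visibly skewed. I use hand-read points instead: dial disc (150,157), spigot top (690,170), panel corner (69,35), step corner (746,61), rim corners (248,30) and (623,41).

```bash
python3 - <<'E'
from fit import *
X=[(0,.185,.062),(0,-.17,.075),(.085,.245,.05),(.085,-.215,.03),(.085,.125,.086),(.085,-.125,.086),(-.085,-.215,.0),(-.085,.245,0)]
U=(np.array([(150,157),(690.5,170),(69,35),(746,61),(248,30),(623,41),(742,308),(60,291)])-1.5)/4+[170,125]
for idx in([0,1,2,3,4,5,6,7],[0,1],[2,3,6,7],[2,3,4,5]):
    p,e=fit([.62,.01,-.04],[X[i] for i in idx],U[idx]);print(p.round(4),np.degrees(p[2]).round(2),e.round(2))
    if len(idx)==8: print((w2p(c,T(p,X))-U).round(2).tolist())
p0=(.449,-.397);
E
```

```text
[ 0.6211  0.011  -0.0416] -2.39 1.96
[[-0.05, 0.51], [0.12, 0.35], [-0.73, -0.47], [0.53, -0.29], [-1.3, -1.05], [1.02, -0.94], [-1.51, 1.18], [1.96, 0.79]]
[ 0.6222  0.0111 -0.0429] -2.46 0.08
[ 0.6219  0.0112 -0.0407] -2.33 1.93
[ 0.6193  0.0107 -0.0411] -2.36 1.18
```

```bash
sed -i 's/^D=.*/D=np.array([.6215,.0111,np.radians(-2.4)])/' go.py; python3 - <<'E'
from go import *
go(.449,-.397,.207,33.95)
E
```

```text
t 31.9 P [ 0.5812 -0.1914  0.3329] rpy [-1.80e+02 -1.00e-01  8.78e+01] F [-0.   0.4  0.8] w 0.0469 gf 0.0
shift x -0.2105 y -0.1243 z 0.1259 | rotz 0.940
```

Call:
send_rows(
  xyz=[
    [-0.0301, -0.0178, 0],
    [-0.0301, -0.0178, 0],
    [-0.0301, -0.0178, 0],
    [-0.0301, -0.0178, 0],
    [-0.0301, -0.0177, 0],
    [-0.03, -0.0177, 0],
    [-0.03, -0.0177, 0],
    [0, 0, 0.0165],
    [0, 0, 0.0165],
    [0, 0, 0.0165],
    [0, 0, 0.0165],
    [0, 0, 0.0165],
    [0, 0, 0.0165],
    [0, 0, 0.0165],
    [0, 0, 0],
    [0, 0, 0],
    [0, 0, 0],
  ],
  rotation=[
    [0, 0, 0],
    [0, 0, 0],
    [0, 0, 0],
    [0, 0, 0],
    [0, 0, 0],
    [0, 0, 0],
    [0, 0, 0],
    [0, 0, 0.1343],
    [0, 0, 0.1343],
    [0, 0, 0.1343],
    [0, 0, 0.1343],
    [0, 0, 0.1343],
    [0, 0, 0.1343],
    [0, 0, 0.1343],
    [0, 0, 0],
    [0, 0, 0],
    [0, 0, 0],
  ],
  jaw=[0.54, 0.54, 0.54, 0.54, 0.54, 0.54, 0.54, 0.54, 0.54, 0.54, 0.54, 0.54, 0.54, 0.54, 0.54, 0.54, 0.54],
)

```text
time_s: 33.65
tool_pos: [0.4492, -0.3979, 0.2185]
tool_rot: [179.9, -0.1, 34.1]
force: [-1.0, -0.1, -0.8]
grip_width: 0.047
grasp_force: 0.0
```

```bash
python3 - <<'E'
import chk
from go import *
go(.449,-.397,.207,33.95)
E
```

```text
top wood 0.19 (np.int64(19), np.int64(16))
top calcite 0.34 (np.int64(-11), np.int64(11))
top vert 0.3 (np.int64(-20), np.int64(15))
top slab 0.36 (np.int64(5), np.int64(20))
top lid 0.52 (np.int64(-1), np.int64(6))
top sleeve 1.0 (np.int64(0), np.int64(0))
top bottle 1.0 (np.int64(0), np.int64(0))
side wood 0.6 (np.int64(3), np.int64(-8))
side calcite 0.29 (np.int64(5), np.int64(6))
side vert 0.29 (np.int64(8), np.int64(20))
side slab 0.36 (np.int64(16), np.int64(-2))
side lid 0.45 (np.int64(0), np.int64(0))
side sleeve 1.0 (np.int64(0), np.int64(0))
side bottle 1.0 (np.int64(0), np.int64(0))
t 33.8 P [ 0.4489 -0.3982  0.2186] rpy [ 1.799e+02 -1.000e-01  3.400e+01] F [-0.5  0.3 -0.8] w 0.047 gf 0.0
shift x 0.0008 y -0.0009 z 0.0116 | rotz 0.000
```

Call:
send_rows(
  xyz=[
    [0, 0, 0.006],
    [0, 0, 0.004],
    [0, 0, 0],
    [0, 0, 0],
    [0, 0, 0],
    [0, 0, 0],
    [0, 0, 0],
    [0, 0, 0],
    [0, 0, 0],
    [0, 0, -0.01],
    [0, 0, -0.02],
    [0, 0, -0.03],
    [0, 0, -0.03],
    [0, 0, -0.03],
    [0, 0, -0.03],
    [0, 0, 0],
    [0, 0, 0],
    [0, 0, 0],
  ],
  rotation=[
    [0, 0, 0],
    [0, 0, 0],
    [0, 0, 0],
    [0, 0, 0],
    [0, 0, 0],
    [0, 0, 0],
    [0, 0, 0],
    [0, 0, 0],
    [0, 0, 0],
    [0, 0, 0],
    [0, 0, 0],
    [0, 0, 0],
    [0, 0, 0],
    [0, 0, 0],
    [0, 0, 0],
    [0, 0, 0],
    [0, 0, 0],
    [0, 0, 0],
  ],
  jaw=[0.54, 0.54, 0.54, 0.05, 0.05, 0.05, 0.05, 0.05, 0.05, 0.05, 0.05, 0.05, 0.05, 0.05, 0.05, 0.05, 0.05, 0.05],
  newtons=40,
)

```text
time_s: 35.55
tool_pos: [0.4479, -0.3976, 0.3558]
tool_rot: [-179.8, 0.1, 33.9]
force: [0.3, 0.6, -2.8]
grip_width: 0.0196
grasp_force: 40.0
```

```bash
python3 - <<'E'
from go import *
p=go(*dry(0,0),.30,87.6)
E
```

```text
t 35.5 P [ 0.4479 -0.3976  0.3558] rpy [-1.798e+02  1.000e-01  3.390e+01] F [ 0.3  0.6 -2.8] w 0.0196 gf 40.0
shift x 0.3719 y -0.2426 z 0.0558 | rotz -0.938
```

Call:
send_rows(
  xyz=[
    [0.031, -0.0202, 0],
    [0.031, -0.0202, 0],
    [0.031, -0.0202, 0],
    [0.031, -0.0202, 0],
    [0.031, -0.0202, 0],
    [0.031, -0.0202, 0],
    [0.031, -0.0202, 0],
    [0.031, -0.0202, 0],
    [0.031, -0.0202, 0],
    [0.031, -0.0202, 0],
    [0.031, -0.0203, 0],
    [0.031, -0.0203, 0],
    [0, 0, 0],
    [0, 0, 0],
    [0, 0, 0],
    [0, 0, 0],
    [0, 0, 0],
    [0, 0, 0],
    [0, 0, 0],
    [0, 0, 0],
  ],
  rotation=[
    [0, 0, 0],
    [0, 0, 0],
    [0, 0, 0],
    [0, 0, 0],
    [0, 0, 0],
    [0, 0, 0],
    [0, 0, 0],
    [0, 0, 0],
    [0, 0, 0],
    [0, 0, 0],
    [0, 0, 0],
    [0, 0, 0],
    [0, 0, -0.134],
    [0, 0, -0.134],
    [0, 0, -0.134],
    [0, 0, -0.134],
    [0, 0, -0.134],
    [0, 0, -0.134],
    [0, 0, -0.134],
    [0, 0, 0],
  ],
  jaw=[0.05, 0.05, 0.05, 0.05, 0.05, 0.05, 0.05, 0.05, 0.05, 0.05, 0.05, 0.05, 0.05, 0.05, 0.05, 0.05, 0.05, 0.05, 0.05, 0.05],
)

```text
time_s: 37.55
tool_pos: [0.6215, 0.0106, 0.3553]
tool_rot: [-179.8, 0.0, 87.6]
force: [0.6, 0.2, -2.4]
grip_width: 0.02
grasp_force: 40.0
```

```bash
python3 - <<'E'
from go import *
p=go(*dry(0,0),.32,87.6)
c=snap('top','t5');snap('side','s5')
a=c['image'][110:230,150:370];b=load('side')['image'][110:300,120:340]
cv2.imwrite('pics/v6.png',np.hstack([cv2.copyMakeBorder(cv2.resize(a,(440,240)),0,71,0,0,0),cv2.resize(b,(360,311))]))
E
```

```text
t 37.5 P [0.6215 0.0106 0.3553] rpy [-179.8    0.    87.6] F [ 0.6  0.2 -2.4] w 0.02 gf 40.0
shift x 0.0005 y -0.0001 z 0.0353 | rotz 0.001
```

View pics/v6.png

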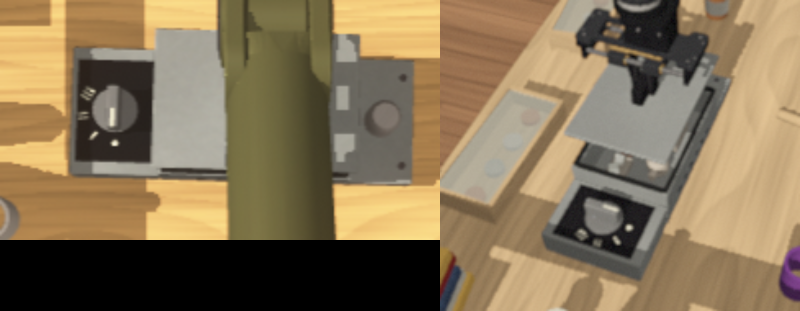

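Lid is held level over the chamber. I check its offset in hand from its visible corners, at (156,29) and (157,167) in the crop.

```bash
python3 - <<'E'
from go import *
c=load('top')
crop('top','v7',215,110,345,205,6)
D_=lambda x,y,z:w2p(c,[(*dry(x,y),z)])[0]
for z in(.161,.169):print([((D_(x,y,z)-[215,110]+.5)*6).round(1).tolist() for x,y in((.085,.125),(-.085,.125),(.085,-.125),(-.085,-.125))])
E
```

```text
[[83.7, 86.0], [70.4, 500.8], [695.6, 104.4], [687.7, 518.2]]
[[82.5, 81.1], [69.0, 498.7], [698.3, 99.7], [690.4, 516.2]]
```

View pics/v7.png

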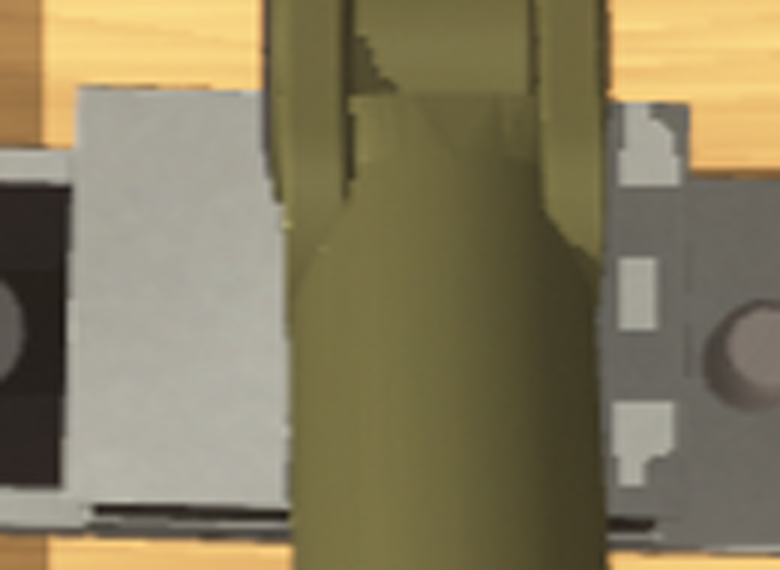

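In the crop the lid corners sit about 5 px (2 mm) left of where I predicted, so I shift 2 mm toward -y and lower.

Call:
send_rows(
  xyz=[
    [-0.002, 0, 0],
    [0, 0, 0.02],
    [0, 0, 0.02],
    [0, 0, 0.015],
    [0, 0, 0.005],
    [0, 0, 0.004],
    [0, 0, 0.004],
    [0, 0, 0],
    [0, 0, 0],
  ],
  rotation=[
    [0, 0, 0],
    [0, 0, 0],
    [0, 0, 0],
    [0, 0, 0],
    [0, 0, 0],
    [0, 0, 0],
    [0, 0, 0],
    [0, 0, 0],
    [0, 0, 0],
  ],
  jaw=[0.05, 0.05, 0.05, 0.05, 0.05, 0.05, 0.05, 0.05, 0.05],
)

```text
time_s: 38.55
tool_pos: [0.6222, 0.0086, 0.2902]
tool_rot: [179.9, -0.0, 87.6]
force: [0.6, -1.0, -2.4]
grip_width: 0.0201
grasp_force: 40.0
```

Call:
send_rows(
  xyz=[
    [0, 0, 0.003],
    [0, 0, 0.003],
    [0, 0, 0.002],
    [0, 0, 0],
    [0, 0, 0],
  ],
  rotation=[
    [0, 0, 0],
    [0, 0, 0],
    [0, 0, 0],
    [0, 0, 0],
    [0, 0, 0],
  ],
  jaw=[0.05, 0.05, 0.05, 0.05, 0.05],
)

```text
time_s: 39.05
tool_pos: [0.6219, 0.0086, 0.2814]
tool_rot: [180.0, -0.0, 87.6]
force: [-0.3, -0.0, -2.2]
grip_width: 0.0196
grasp_force: 40.0
```

Call:
send_rows(
  xyz=[
    [0, 0, 0.002],
    [0, 0, 0.002],
    [0, 0, 0.002],
    [0, 0, 0.002],
    [0, 0, 0],
    [0, 0, 0],
  ],
  rotation=[
    [0, 0, 0],
    [0, 0, 0],
    [0, 0, 0],
    [0, 0, 0],
    [0, 0, 0],
    [0, 0, 0],
  ],
  jaw=[0.05, 0.05, 0.05, 0.05, 0.05, 0.05],
)

```text
time_s: 39.65
tool_pos: [0.622, 0.0086, 0.275]
tool_rot: [180.0, -0.0, 87.6]
force: [-2.8, 0.6, 5.8]
grip_width: 0.0197
grasp_force: 40.0
```

Call:
send_rows(
  xyz=[
    [0, 0, 0.002],
    [0, 0, 0.002],
    [0, 0, 0.002],
    [0, 0, 0],
    [0, 0, 0],
  ],
  rotation=[
    [0, 0, 0],
    [0, 0, 0],
    [0, 0, 0],
    [0, 0, 0],
    [0, 0, 0],
  ],
  jaw=[0.05, 0.05, 0.05, 0.05, 0.05],
)

```text
time_s: 40.15
tool_pos: [0.6219, 0.0084, 0.2735]
tool_rot: [180.0, -0.1, 87.6]
force: [-12.8, 0.8, 27.2]
grip_width: 0.02
grasp_force: 40.0
```

Call:
send_rows(
  xyz=[
    [0, 0, -0.002],
    [0, 0, -0.002],
    [0, 0, 0],
    [0, 0, 0],
    [0, 0, 0],
    [0, 0, 0],
    [0, 0, -0.02],
    [0, 0, -0.03],
    [0, 0, 0],
    [0, 0, 0],
    [0, 0, 0],
    [0, 0, 0],
    [0, 0, 0],
    [0, 0, 0.01],
    [0, 0, 0.005],
  ],
  rotation=[
    [0, 0, 0],
    [0, 0, 0],
    [0, 0, 0],
    [0, 0, 0],
    [0, 0, 0],
    [0, 0, 0],
    [0, 0, 0],
    [0, 0, 0],
    [0, 0, 0],
    [0, 0, 0],
    [0, 0, 0],
    [0, 0, 0],
    [0, 0, 0],
    [0, 0, 0],
    [0, 0, 0],
  ],
  jaw=[0.05, 0.45, 0.45, 0.45, 0.45, 0.45, 0.45, 0.45, 0.02, 0.02, 0.02, 0.02, 0.02, 0.02, 0.02],
  newtons=20,
)

```text
time_s: 41.65
tool_pos: [0.6216, 0.0087, 0.305]
tool_rot: [-179.9, 0.0, 87.6]
force: [-0.1, -0.4, -0.7]
grip_width: 0.0028
grasp_force: 0.0
```

Call:
send_rows(
  xyz=[
    [0, 0, 0.002],
    [0, 0, 0.002],
    [0, 0, 0.002],
    [0, 0, 0.002],
    [0, 0, 0],
    [0, 0, 0],
  ],
  rotation=[
    [0, 0, 0],
    [0, 0, 0],
    [0, 0, 0],
    [0, 0, 0],
    [0, 0, 0],
    [0, 0, 0],
  ],
  jaw=[0.02, 0.02, 0.02, 0.02, 0.02, 0.02],
)

```text
time_s: 42.25
tool_pos: [0.6215, 0.0083, 0.3045]
tool_rot: [180.0, -0.1, 87.6]
force: [-13.8, 0.1, 31.5]
grip_width: 0.0017
grasp_force: 15.8
```

The lid sits home (handle top at 0.1225 m, against 0.122 expected). Next is the sleeve.

Call:
send_rows(
  xyz=[
    [0, 0, -0.01],
    [0, 0, -0.03],
    [0, 0, -0.03],
    [0, 0, -0.02],
    [0, 0, 0],
    [0, 0, 0],
  ],
  rotation=[
    [0, 0, 0],
    [0, 0, 0],
    [0, 0, 0],
    [0, 0, 0],
    [0, 0, 0],
    [0, 0, 0],
  ],
  jaw=[0.02, 1, 1, 1, 1, 1],
)

```text
time_s: 42.85
tool_pos: [0.6218, 0.0086, 0.3877]
tool_rot: [-180.0, -0.0, 87.6]
force: [-0.1, 0.6, -0.5]
grip_width: 0.0341
grasp_force: 0.0
```

```bash
python3 - <<'E'
import chk
from go import *
go(.4875,.3616,.209,87.6)
E
```

```text
top wood 0.19 (np.int64(19), np.int64(16))
top calcite 0.69 (np.int64(10), np.int64(-12))
top vert 0.59 (np.int64(-4), np.int64(-6))
top slab 0.36 (np.int64(10), np.int64(14))
top lid 0.16 (np.int64(20), np.int64(14))
top sleeve 1.0 (np.int64(0), np.int64(0))
top bottle 0.76 (np.int64(5), np.int64(7))
side wood 0.6 (np.int64(-4), np.int64(-10))
side calcite 0.29 (np.int64(3), np.int64(10))
side vert 0.29 (np.int64(8), np.int64(19))
side slab 0.36 (np.int64(16), np.int64(-2))
side lid 0.25 (np.int64(19), np.int64(-17))
side sleeve 1.0 (np.int64(0), np.int64(0))
side bottle 0.56 (np.int64(1), np.int64(0))
t 43.0 P [0.6215 0.0087 0.3865] rpy [-179.8    0.    87.6] F [-0.1 -0.6  0.5] w 0.0418 gf 0.0
shift x 0.3470 y -0.1486 z 0.1775 | rotz 0.000
```

Call:
send_rows(
  xyz=[
    [0.0347, -0.0149, 0],
    [0.0347, -0.0149, 0],
    [0.0347, -0.0149, 0],
    [0.0347, -0.0149, 0],
    [0.0347, -0.0149, 0],
    [0.0347, -0.0148, 0],
    [0.0347, -0.0148, 0],
    [0.0347, -0.0148, 0],
    [0.0347, -0.0148, 0],
    [0.0347, -0.0148, 0],
    [0, 0, 0.03],
    [0, 0, 0.03],
    [0, 0, 0.03],
    [0, 0, 0],
    [0, 0, 0],
  ],
  rotation=[
    [0, 0, 0],
    [0, 0, 0],
    [0, 0, 0],
    [0, 0, 0],
    [0, 0, 0],
    [0, 0, 0],
    [0, 0, 0],
    [0, 0, 0],
    [0, 0, 0],
    [0, 0, 0],
    [0, 0, 0],
    [0, 0, 0],
    [0, 0, 0],
    [0, 0, 0],
    [0, 0, 0],
  ],
  jaw=[1, 1, 1, 1, 1, 1, 1, 1, 1, 1, 1, 1, 1, 1, 1],
)

```text
time_s: 44.45
tool_pos: [0.4878, 0.3613, 0.2976]
tool_rot: [-179.9, 0.1, 87.6]
force: [-0.3, 1.1, 0.5]
grip_width: 0.0874
grasp_force: 0.0
```

```bash
python3 - <<'E'
from go import *
go(.4875,.3616,.209,87.6)
E
```

```text
t 44.5 P [0.4878 0.3613 0.2976] rpy [-1.799e+02  1.000e-01  8.760e+01] F [-0.3  1.1  0.5] w 0.0874 gf 0.0
shift x 0.0003 y -0.0003 z 0.0886 | rotz 0.000
```

Call:
send_rows(
  xyz=[
    [0, 0, 0.03],
    [0, 0, 0.03],
    [0, 0, 0.02],
    [0, 0, 0.008],
    [0, 0, 0],
    [0, 0, 0],
    [0, 0, 0],
    [0, 0, 0],
    [0, 0, 0],
    [0, 0, 0],
    [0, 0, 0],
    [0, 0, -0.02],
    [0, 0, -0.03],
    [0, 0, -0.03],
    [0, 0, -0.03],
    [0, 0, 0],
    [0, 0, 0],
  ],
  rotation=[
    [0, 0, 0],
    [0, 0, 0],
    [0, 0, 0],
    [0, 0, 0],
    [0, 0, 0],
    [0, 0, 0],
    [0, 0, 0],
    [0, 0, 0],
    [0, 0, 0],
    [0, 0, 0],
    [0, 0, 0],
    [0, 0, 0],
    [0, 0, 0],
    [0, 0, 0],
    [0, 0, 0],
    [0, 0, 0],
    [0, 0, 0],
  ],
  jaw=[1, 1, 1, 1, 1, 0.6, 0.6, 0.6, 0.6, 0.6, 0.6, 0.6, 0.6, 0.6, 0.6, 0.6, 0.6],
  newtons=20,
)

```text
time_s: 46.15
tool_pos: [0.4878, 0.3614, 0.3202]
tool_rot: [-180.0, 0.0, 87.6]
force: [-1.0, -0.4, -1.9]
grip_width: 0.0625
grasp_force: 20.0
```

```bash
python3 - <<'E'
from go import *
go(*dry(0,-.17),.29,87.6)
E
```

```text
t 46.1 P [0.4878 0.3614 0.3202] rpy [-180.     0.    87.6] F [-1.  -0.4 -1.9] w 0.0625 gf 20.0
shift x -0.5145 y 0.1481 z 0.0302 | rotz 0.000
```

Call:
send_rows(
  xyz=[
    [0, 0, -0.025],
    [0, 0, -0.02],
    [-0.0367, 0.0106, 0],
    [-0.0367, 0.0106, 0],
    [-0.0367, 0.0106, 0],
    [-0.0367, 0.0106, 0],
    [-0.0367, 0.0106, 0],
    [-0.0367, 0.0106, 0],
    [-0.0367, 0.0106, 0],
    [-0.0368, 0.0106, 0],
    [-0.0368, 0.0106, 0],
    [-0.0368, 0.0106, 0],
    [-0.0368, 0.0106, 0],
    [-0.0368, 0.0105, 0],
    [-0.0368, 0.0105, 0],
    [-0.0367, 0.0105, 0],
    [0, 0, 0],
    [0, 0, 0],
  ],
  rotation=[
    [0, 0, 0],
    [0, 0, 0],
    [0, 0, 0],
    [0, 0, 0],
    [0, 0, 0],
    [0, 0, 0],
    [0, 0, 0],
    [0, 0, 0],
    [0, 0, 0],
    [0, 0, 0],
    [0, 0, 0],
    [0, 0, 0],
    [0, 0, 0],
    [0, 0, 0],
    [0, 0, 0],
    [0, 0, 0],
    [0, 0, 0],
    [0, 0, 0],
  ],
  jaw=[0.6, 0.6, 0.6, 0.6, 0.6, 0.6, 0.6, 0.6, 0.6, 0.6, 0.6, 0.6, 0.6, 0.6, 0.6, 0.6, 0.6, 0.6],
)

```text
time_s: 47.95
tool_pos: [0.6139, -0.1597, 0.3628]
tool_rot: [-179.7, -0.0, 87.4]
force: [-0.8, 0.3, -1.1]
grip_width: 0.0624
grasp_force: 20.0
```

```bash
python3 - <<'E'
from go import *
go(*dry(0,-.17),.295,87.6)
E
```

```text
t 48.0 P [ 0.6139 -0.1597  0.3628] rpy [-179.7   -0.    87.4] F [-0.8  0.3 -1.1] w 0.0624 gf 20.0
shift x 0.0010 y 0.0005 z 0.0678 | rotz -0.003
```

Call:
send_rows(
  xyz=[
    [0.001, 0.0005, 0.02],
    [0, 0, 0.025],
    [0, 0, 0.025],
    [0, 0, 0.008],
    [0, 0, 0.005],
    [0, 0, 0],
    [0, 0, 0],
  ],
  rotation=[
    [0, 0, 0],
    [0, 0, 0],
    [0, 0, 0],
    [0, 0, 0],
    [0, 0, 0],
    [0, 0, 0],
    [0, 0, 0],
  ],
  jaw=[0.6, 0.6, 0.6, 0.6, 0.6, 0.6, 0.6],
)

```text
time_s: 48.65
tool_pos: [0.6155, -0.1574, 0.2836]
tool_rot: [179.9, -0.0, 87.6]
force: [0.3, -0.0, -1.5]
grip_width: 0.0622
grasp_force: 20.0
```

Call:
send_rows(
  xyz=[
    [-0.0012, -0.0008, 0],
    [0, 0, 0.004],
    [0, 0, 0.004],
    [0, 0, 0.004],
    [0, 0, 0],
    [0, 0, 0],
  ],
  rotation=[
    [0, 0, 0],
    [0, 0, 0],
    [0, 0, 0],
    [0, 0, 0],
    [0, 0, 0],
    [0, 0, 0],
  ],
  jaw=[0.6, 0.6, 0.6, 0.6, 0.6, 0.6],
)

```text
time_s: 49.25
tool_pos: [0.6142, -0.1588, 0.2703]
tool_rot: [-180.0, -0.0, 87.6]
force: [-0.4, -0.4, -1.9]
grip_width: 0.0623
grasp_force: 20.0
```

Call:
send_rows(
  xyz=[
    [0, 0, 0.006],
    [0, 0, 0.006],
    [0, 0, 0.006],
    [0, 0, 0.006],
    [0, 0, 0.004],
    [0, 0, 0.002],
    [0, 0, 0],
    [0, 0, 0],
  ],
  rotation=[
    [0, 0, 0],
    [0, 0, 0],
    [0, 0, 0],
    [0, 0, 0],
    [0, 0, 0],
    [0, 0, 0],
    [0, 0, 0],
    [0, 0, 0],
  ],
  jaw=[0.6, 0.6, 0.6, 0.6, 0.6, 0.6, 0.6, 0.6],
)

```text
time_s: 50.05
tool_pos: [0.6141, -0.1589, 0.2415]
tool_rot: [-180.0, -0.0, 87.6]
force: [-3.9, 0.7, 6.4]
grip_width: 0.0625
grasp_force: 20.0
```

Call:
send_rows(
  xyz=[
    [0, 0, 0.002],
    [0, 0, 0],
    [0, 0, 0],
    [0, 0, 0],
    [0, 0, 0],
    [0, 0, 0],
    [0, 0, 0],
    [0, 0, -0.03],
    [0, 0, -0.03],
    [0, 0, -0.03],
    [0, 0, -0.03],
    [0, 0, 0],
    [0, 0, 0],
  ],
  rotation=[
    [0, 0, 0],
    [0, 0, 0],
    [0, 0, 0],
    [0, 0, 0],
    [0, 0, 0],
    [0, 0, 0],
    [0, 0, 0],
    [0, 0, 0],
    [0, 0, 0],
    [0, 0, 0],
    [0, 0, 0],
    [0, 0, 0],
    [0, 0, 0],
  ],
  jaw=[0.6, 0.6, 0.95, 0.95, 0.95, 0.95, 0.95, 0.95, 0.95, 0.95, 0.95, 0.95, 0.95],
)

```text
time_s: 51.35
tool_pos: [0.6144, -0.1589, 0.3591]
tool_rot: [179.9, -0.0, 87.6]
force: [0.6, -0.4, -0.6]
grip_width: 0.0825
grasp_force: 0.0
```

```bash
python3 - <<'E'
from go import *
go(*dry(0,.185),.30,177.6)
snap('top','t8');snap('side','s8')
a=load('top')['image'][115:215,150:370];b=load('side')['image'][130:280,160:340]
cv2.imwrite('pics/v8.png',np.hstack([cv2.copyMakeBorder(cv2.resize(a,(440,200)),0,100,0,0,0),cv2.resize(b,(360,300))]))
E
```

```text
t 51.4 P [ 0.6144 -0.1589  0.3591] rpy [179.9  -0.   87.6] F [ 0.6 -0.4 -0.6] w 0.0825 gf 0.0
shift x 0.3551 y 0.0000 z 0.0591 | rotz -1.571
```

View pics/v8.png

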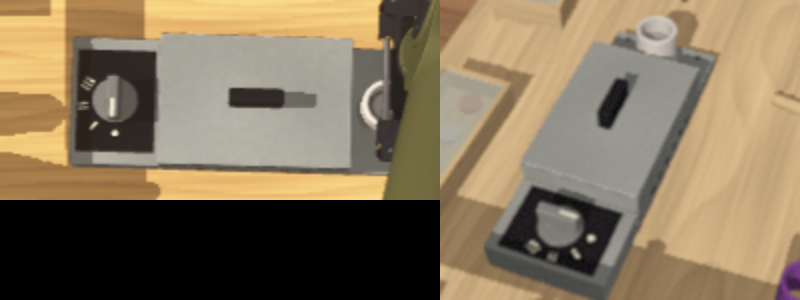

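The picture shows the lid seated flush and square (crop (255,98)), the sleeve down on the spigot (372,105), and the dial at the dot. Next is the dial.

Call:
send_rows(
  xyz=[
    [0.0355, 0, 0],
    [0.0355, 0, 0],
    [0.0355, 0, 0],
    [0.0355, 0, 0],
    [0.0355, 0, 0],
    [0.0355, 0, 0],
    [0.0355, 0, 0],
    [0.0355, 0, 0],
    [0.0355, 0, 0],
    [0.0355, 0, 0],
    [0, 0, 0],
    [0, 0, 0],
    [0, 0, 0],
    [0, 0, 0],
    [0, 0, 0],
    [0, 0, 0],
    [0, 0, 0],
    [0, 0, 0],
    [0, 0, 0],
    [0, 0, 0],
  ],
  rotation=[
    [0, 0, 0],
    [0, 0, 0],
    [0, 0, 0],
    [0, 0, 0],
    [0, 0, 0],
    [0, 0, 0],
    [0, 0, 0],
    [0, 0, 0],
    [0, 0, 0],
    [0, 0, 0],
    [0, 0, -0.131],
    [0, 0, -0.131],
    [0, 0, -0.131],
    [0, 0, -0.131],
    [0, 0, -0.131],
    [0, 0, -0.131],
    [0, 0, -0.131],
    [0, 0, -0.131],
    [0, 0, -0.131],
    [0, 0, -0.131],
  ],
  jaw=[0.45, 0.45, 0.45, 0.45, 0.45, 0.45, 0.45, 0.45, 0.45, 0.45, 0.45, 0.45, 0.45, 0.45, 0.45, 0.45, 0.45, 0.45, 0.45, 0.45],
)

```text
time_s: 53.45
tool_pos: [0.6287, 0.1958, 0.3565]
tool_rot: [-179.9, -0.2, 163.0]
force: [0.9, 0.4, -0.6]
grip_width: 0.0393
grasp_force: 0.0
```

Call:
send_rows(
  xyz=[
    [0, 0, 0],
    [0, 0, 0],
    [0, 0, 0],
    [0, 0, 0],
  ],
  rotation=[
    [0, 0, -0.131],
    [0, 0, -0.13],
    [0, 0, 0],
    [0, 0, 0],
  ],
  jaw=[0.45, 0.45, 0.45, 0.45],
)

```text
time_s: 53.85
tool_pos: [0.6289, 0.1958, 0.3573]
tool_rot: [-180.0, -0.1, 177.4]
force: [-1.2, 0.5, 0.3]
grip_width: 0.0392
grasp_force: 0.0
```

```bash
python3 - <<'E'
from go import *
go(*dry(0,.185),.247,177.6)
E
```

```text
t 53.9 P [0.6289 0.1958 0.3573] rpy [-1.800e+02 -1.000e-01  1.774e+02] F [-1.2  0.5  0.3] w 0.0392 gf 0.0
shift x -0.0004 y 0.0002 z 0.1103 | rotz -0.003
```

Call:
send_rows(
  xyz=[
    [0, 0, 0.03],
    [0, 0, 0.03],
    [0, 0, 0.03],
    [0, 0, 0.012],
    [0, 0, 0.007],
    [0, 0, 0],
    [0, 0, 0],
    [0, 0, 0],
    [0, 0, 0],
    [0, 0, 0],
    [0, 0, 0],
    [0, 0, 0],
  ],
  rotation=[
    [0, 0, 0],
    [0, 0, 0],
    [0, 0, 0],
    [0, 0, 0],
    [0, 0, 0],
    [0, 0, 0],
    [0, 0, 0],
    [0, 0, 0],
    [0, 0, 0],
    [0, 0, 0],
    [0, 0, 0],
    [0, 0, 0],
  ],
  jaw=[0.45, 0.45, 0.45, 0.45, 0.45, 0.45, 0.05, 0.05, 0.05, 0.05, 0.05, 0.05],
  newtons=20,
)

```text
time_s: 55.05
tool_pos: [0.6295, 0.1949, 0.2506]
tool_rot: [-179.9, 0.1, 177.6]
force: [-0.9, -3.1, 5.2]
grip_width: 0.016
grasp_force: 20.0
```

Call:
send_rows(
  xyz=[
    [0, 0, 0],
    [0, 0, 0],
    [0, 0, 0],
    [0, 0, 0],
    [0, 0, 0],
    [0, 0, 0],
    [0, 0, 0],
    [0, 0, 0],
    [0, 0, 0],
    [0, 0, 0],
    [0, 0, 0],
    [0, 0, 0],
    [0, 0, 0],
    [0, 0, 0],
    [0, 0, 0],
    [0, 0, 0],
  ],
  rotation=[
    [0, 0, 0.1],
    [0, 0, 0.1],
    [0, 0, 0.1],
    [0, 0, 0.1],
    [0, 0, 0.1],
    [0, 0, 0.1],
    [0, 0, 0.1],
    [0, 0, 0.1],
    [0, 0, 0.1],
    [0, 0, 0.1],
    [0, 0, 0.1],
    [0, 0, 0.1],
    [0, 0, 0.1],
    [0, 0, 0.1],
    [0, 0, 0],
    [0, 0, 0],
  ],
  jaw=[0.05, 0.05, 0.05, 0.05, 0.05, 0.05, 0.05, 0.05, 0.05, 0.05, 0.05, 0.05, 0.05, 0.05, 0.05, 0.05],
)

```text
time_s: 56.65
tool_pos: [0.6295, 0.1953, 0.2502]
tool_rot: [179.9, 0.0, 97.5]
force: [0.3, -3.2, 4.7]
grip_width: 0.0156
grasp_force: 20.0
```

Release, rise, back off and look.

Call:
send_rows(
  xyz=[
    [0, 0, 0],
    [0, 0, 0],
    [0, 0, 0],
    [0, 0, 0],
    [0, 0, 0],
    [0, 0, -0.02],
    [0, 0, -0.03],
    [0, 0, -0.03],
    [0, 0, -0.03],
    [0.04, 0, 0],
    [0.04, 0, 0],
    [0.04, 0, 0],
    [0.04, 0, 0],
    [0.04, 0, 0],
    [0, 0, 0],
    [0, 0, 0],
    [0, 0, 0],
  ],
  rotation=[
    [0, 0, 0],
    [0, 0, 0],
    [0, 0, 0],
    [0, 0, 0],
    [0, 0, 0],
    [0, 0, 0],
    [0, 0, 0],
    [0, 0, 0],
    [0, 0, 0],
    [0, 0, 0],
    [0, 0, 0],
    [0, 0, 0],
    [0, 0, 0],
    [0, 0, 0],
    [0, 0, 0],
    [0, 0, 0],
    [0, 0, 0],
  ],
  jaw=[0.45, 0.45, 0.45, 0.45, 0.45, 0.45, 0.45, 0.45, 0.45, 0.45, 0.45, 0.45, 0.45, 0.45, 0.45, 0.45, 0.45],
)

```text
time_s: 58.35
tool_pos: [0.6039, 0.3927, 0.3595]
tool_rot: [180.0, 0.1, 97.3]
force: [-0.8, -0.2, -0.4]
grip_width: 0.0389
grasp_force: 0.0
```

```bash
python3 - <<'E'
from go import *
snap('top','t9');snap('side','s9')
a=load('top')['image'][115:215,170:380];b=load('side')['image'][130:280,160:340]
cv2.imwrite('pics/v9.png',np.hstack([cv2.copyMakeBorder(cv2.resize(a,(440,210)),0,90,0,0,0),cv2.resize(b,(360,300))]))
E
```

```text
(no output)
```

View pics/v9.png

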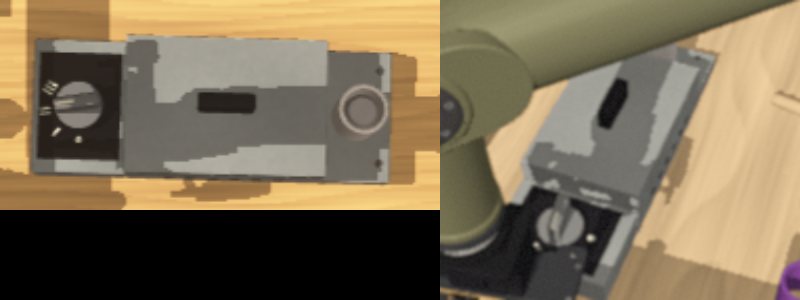

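The pointer (57,107) aims at the two-bar mark (45,110), the lid is square and flush, and the sleeve is down at (362,108). I hand it in.

```bash
python3 -c "
from cell import env
print(env.sign_off())"
```

```text
the job is handed in; nothing more can be done
None
```

I handed the job in at about 58 s with all five specimens in the chamber, the lid pressed home, the sleeve down on the spigot and the dial at two bars; the last pictures agreed, but sign-off returned no verdict.

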